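Fetch the check weight from behind the honey bottles

TASK

The large steel check weight stands hemmed in behind three honey bottles on the black mat. Move all three bottles out of the way onto the white side tray, put the large weight in the middle of the scale's pan, setting it down gently, and only then put each bottle back exactly where it stood. Keep the bottles upright, and leave the small weight and the honey jar where they are.

Things in the scene. Friction and masses are not known exactly. Their poses are not given: they have to be found in the camera images.
- tall_bottle: Tall slim round amber honey bottle with a paper label, loose, on the mat: 155 mm high, body 52 mm in diameter up to 103 mm, white cap 30 mm in diameter from 125 to 155 mm height, about 0.26 kg. The screw cap is a cylinder whose axis is the bottle's axis; below it is 10 mm of slightly narrower neck (3 mm less in radius), then the sloping shoulder. Grip it by the cap from above. Origin: centre of the underside, z up. 
- square_bottle: Square amber honey bottle with a paper label, loose, on the mat: 140 mm high, body 50 x 50 mm up to 92 mm, white cap 34 mm in diameter from 110 to 140 mm height, about 0.28 kg. The screw cap is a cylinder whose axis is the bottle's axis; below it is 10 mm of slightly narrower neck (3 mm less in radius), then the sloping shoulder. Grip it by the cap from above. Origin: centre of the underside, z up. x and y are square to its faces.
- stout_bottle: Low stout round amber honey bottle with a paper label, loose, on the mat: 128 mm high, body 62 mm in diameter up to 76 mm, white cap 38 mm in diameter from 98 to 128 mm height, about 0.30 kg. The screw cap is a cylinder whose axis is the bottle's axis; below it is 10 mm of slightly narrower neck (3 mm less in radius), then the sloping shoulder. Grip it by the cap from above. Origin: centre of the underside, z up. 
- big_weight: The large steel check weight (0.5 kg), loose, on the mat behind and between the bottles: a cylinder 40 mm in diameter and 48 mm high with a knob on top (26 mm in diameter, 70 mm high in all). Grip it by the cylinder. Origin: centre of the underside, z up.
- small_weight: Small steel check weight (0.1 kg), loose, on the mat 60 to 85 mm beyond the large one: 26 mm in diameter, 48 mm high with its knob. A bystander: leave it. Origin: centre of the underside.
- jar: Honey jar with a metal lid, loose, on the table between the robot and the mat: 68 mm in diameter, 88 mm high. A bystander: leave it. Origin: centre of the underside.
- mat: Black rubber mat fixed to the table, 210 mm (its x) by 236 mm (its y), 4 mm thick; the bottles and weights stand on its top face. Origin: centre of the underside, at table height.
- tray: The side tray: empty flat white plastic tray, fixed to the table to one side of the mat, 300 mm (its x) by 130 mm (its y), floor 4 mm thick, lip 5 mm thick all round rising 12 mm above the table. Origin: centre of the underside, at table height.
- pan (a point): Centre of the top face of the weighing pan of the white bench scale, fixed to the table on the other side of the mat. The pan is flat and white, 190 mm (x) by 200 mm (y), its top 75 mm above the table, with a thin grey circle 72 mm in diameter drawn round this point; it does not move under load. The scale's lower keypad faces the robot.
- scale: The white bench scale itself, fixed to the table: base 200 x 200 mm under the pan and a lower keypad, 75 mm deep, on the side facing the robot (its -x). Origin: at table height straight below the pan's centre.
Things that resemble listed ones, but are neither listed nor needed, are in the scene too. What is shaped like the square_bottle but blue is not meant.

How it is judged:
By the outcome, as a careful person would: the job done as asked, in the order asked, and still so for the second after the job is handed in, with the robot touching nothing.
It also fails if it takes over 136 s, if anything falls off the work surface, if the arm or the gripper's body presses on something with over 40 N, if the wrist force passes 120 N, or if a joint passes its speed limit or range.

ROBOT

A 6-joint arm with a two-finger parallel gripper is mounted at the origin on the work surface. World frame = base frame: x ahead of the robot, y to its left, z up, the work surface at z = 0. Lengths are in mm, angles in rad, forces in N, time in s.
With the tool pointing down it reaches from about 325 to 900 mm from the base axis. Payload 6.1 kg.
Tool frame: the origin (TCP) lies midway between the tips of the shut fingers; the grasp point (between the pads) lies 19 mm behind it; z points along the fingers, y is the direction in which the jaws open and shut (so a half turn about z gives the same grasp; the last joint's range is limited). The gripper opens to 85 mm and grips with 20 to 120 N. Pads are 22 mm wide; open, the fingers measure 114 mm over their backs; the gripper's body (76 mm by 85 mm) begins 54 mm behind the grasp point. The pads swing forward as they close: fully open they stand 13 mm farther back than shut.
Start: joints at [1.028, 0.22, 1.526, -0, 1.395, -0.126], TCP at [253.02, 571.486, 231.3] pointing down, gripper open.
Joint ranges: [-2.98, 2.98], [-0.91, 2.08], [0.09, 2.57], [-1.24, 4.39], [0.2, 2.65], [-2.68, 2.68]. Speed limits (rad/s): [2.57, 2.57, 3.01, 3.14, 3.14, 3.14].

INTERFACE

Orientations are given as a unit quaternion [w, x, y, z].
In Python, from workcell import get_obs, snapshot, camera_params, sign_off gives the robot as it stands.
- The arm moves only by the tool drive_tool, never from a script. Its argument "series" is a list of rows, each an object with "jaw": the opening, from 0 (shut) to 1 (fully open); "linear": the shift along the tool's x, y, z in cm, a list of three; "twist": the turn, a rotation vector about the tool's x, y, z in rad, a list of three. In form: [{"jaw": jaw, "linear": [tx, ty, tz], "twist": [rx, ry, rz]}, ...]. A call has 1 to 5 rows; each row shifts and turns the pose as measured when the row begins, along the tool's axes as they then stand; what a row does not reach is not made up. A row lasts 1/10 s, in which the tool goes at most 50 mm and 8.59 degrees, less where a joint would pass 70% of its speed; a pose out of reach is approached as far as the arm can. A call with a gripper value outside its range is refused whole. The fingers move at their own pace and stop on an object; the grip force is fixed at half the most. Time passes only in rows, so rows that do not move let the fingers close. It gives the time, the measured TCP pose, the force and the opening at its end, in the units of the state.
- get_obs(): the state, without advancing time (a new reading comes with each control period).
- snapshot(name): name is "scene" or "top" or "wrist"; returns the picture (400x640x3 uint8, red, green, blue); there is no depth.
- camera_params(name): a dict with "fovy" (degrees; the focal length in pixels is half the picture's height over the tangent of half this angle, whatever the lens; pixels are square), "cx", "cy" (the principal point, pixels), "xyz" and "orientation" of the camera in the world. Camera axes: x right, y down, z forward; pixel columns grow to the right and rows downward; lengths in mm; the calibration is good to about 2 mm. The wrist camera is an equidistant fisheye: a pixel r from the principal point sees the ray r / f radians off the axis. A picture is of the moment at which its call begins: read the wrist's pose just before it. camera_params takes no time and is no camera call; for the wrist camera it gives the pose at the moment of the call.
- sign_off(): hands the job in, once; it reports no verdict.
The state is a dict: "time": time; "joints": joint angles; "qd": joint speeds; "joint_efforts": joint torques, N m; "tcp_pos": TCP position; "tcp_rot": TCP orientation; "wrist_force": force on the tool from outside, world axes, zero at the start; "wrist_torque": the same for the moment, N m; "opening": opening from 0.0 (shut) to 1.0 (fully open).
Only numpy, scipy, OpenCV 4.12 (cv2) and the standard library are available. Lean on these libraries where they do the work, as an engineer would, in place of code of your own. Each camera call takes 0.05 s, during which the arm holds its last target.

## Working session

There is one attempt and no reset: what is moved stays moved. The work goes in short steps, Python scripts to look and compute and a tool call to move; the robot and the scene stay as the last step left them, time stands still between calls to the robot, and variables do not carry over. Pictures are saved under pics/ and viewed, and the job is handed in when it is done.

Besides the shell and the picture viewer there is one more tool, called after ">>>" by a JSON object that holds its "method" and its "body". drive_tool: Moves the arm, as the interface text tells. Its arguments: {"type":"object","properties":{"series":{"type":"array","items":{"type":"object","properties":{"jaw":{"type":"number"},"linear":{"type":"array","items":{"type":"number"}},"twist":{"type":"array","items":{"type":"number"}}}}}},"required":["series"]}

```bash
mkdir -p pics; ls; python3 - <<'E'
from workcell import *
import cv2
for n in ["scene","top","wrist"]:
    p=camera_params(n);print(n,p)
    cv2.imwrite(f"pics/{n}0.png",snapshot(n)[:,:,::-1])
o=get_obs();print(o)
E
```

```text
pics
scene {'fovy': 42.511694838748745, 'cx': 317.2492498122098, 'cy': 193.80175236942776, 'xyz': array([1308.11678672,   90.02635635,  881.60083408]), 'orientation': array([-0.25316092,  0.60526027,  0.69874145, -0.28518403])}
top {'fovy': 55.73800915029495, 'cx': 318.6294511359881, 'cy': 195.6459763157993, 'xyz': array([ 439.79557279,    3.14606597, 1027.39124447]), 'orientation': array([ 0.03163958, -0.69711585,  0.71558979, -0.03097873])}
wrist {'fovy': 65.70646984690485, 'cx': 319.5016475689761, 'cy': 199.27206197290442, 'xyz': array([174.01374182, 605.04240714, 371.24899413]), 'orientation': array([0.14028833, 0.8263438 , 0.53789852, 0.09022359])}
{'time': 0.15, 'joints': array([ 1.02790088e+00,  2.21043951e-01,  1.52737253e+00,  1.19393412e-05,
        1.39468002e+00, -1.26106547e-01]), 'qd': array([-0.00066767, -0.00276009, -0.00348168, -0.00164269, -0.00108177,
       -0.00109054]), 'joint_efforts': array([ 1.67342318e-03, -4.97487724e+01, -3.89902925e+01,  5.17187163e-05,
        7.10985507e-03, -4.52163704e-06]), 'tcp_pos': array([252.77603864, 571.08992008, 230.43834788]), 'tcp_rot': array([-2.52406656e-04,  2.06890324e-01,  9.78363853e-01, -7.08321041e-04]), 'wrist_force': array([-0.51009755, -1.43100786,  0.28524115]), 'wrist_torque': array([-0.00481514,  0.00020705, -0.03802493]), 'opening': 0.9995072698147663}
```

View pics/scene0.png

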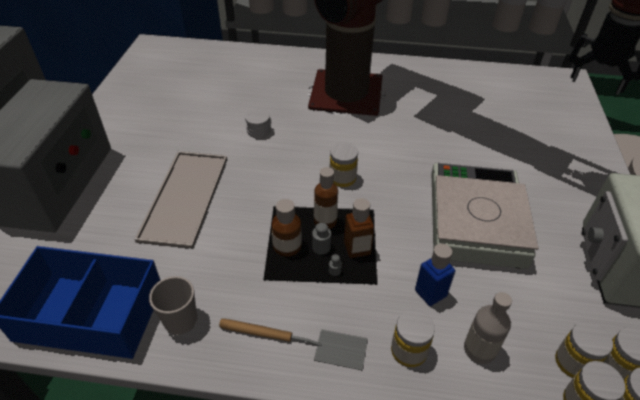

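View pics/top0.png

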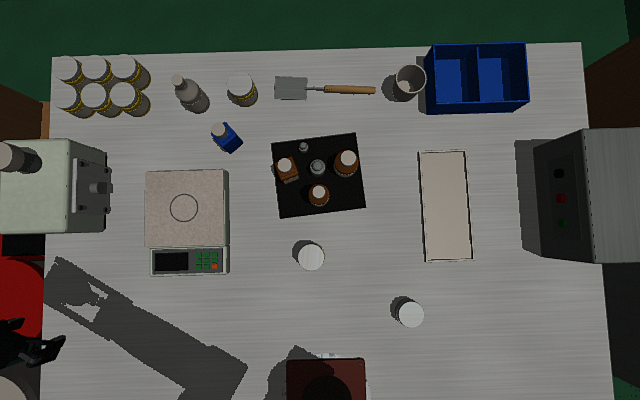

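View pics/wrist0.png

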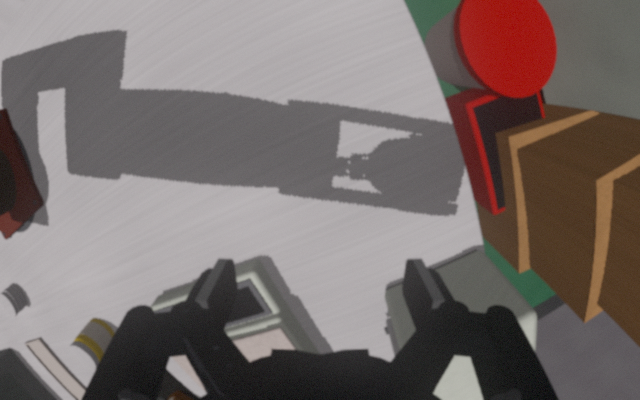

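```bash
cat > h.py <<'E'
import numpy as np, cv2
from scipy.spatial.transform import Rotation as R
from workcell import *
def Rq(q): return R.from_quat([q[1],q[2],q[3],q[0]]).as_matrix()
def ray(p,u,v):
    f=200/np.tan(np.radians(p['fovy'])/2); d=np.array([(u-p['cx'])/f,(v-p['cy'])/f,1])
    d=Rq(p['orientation'])@d; return d/np.linalg.norm(d)
def rayw(p,u,v):
    f=200/np.tan(np.radians(p['fovy'])/2); a=np.array([u-p['cx'],v-p['cy']]);r=np.hypot(*a);t=r/f
    d=np.array([*(a/max(r,1e-9)*np.sin(t)),np.cos(t)]);return Rq(p['orientation'])@d
def onz(p,u,v,z,w=False):
    d=(rayw if w else ray)(p,u,v); return p['xyz']+d*(z-p['xyz'][2])/d[2]
def proj(p,X,w=False):
    f=200/np.tan(np.radians(p['fovy'])/2)
    c=Rq(p['orientation']).T@(np.array(X)-p['xyz'])
    if w:
        r=np.hypot(c[0],c[1]);t=np.arctan2(r,c[2]);return p['cx']+f*t*c[0]/r,p['cy']+f*t*c[1]/r
    return p['cx']+f*c[0]/c[2],p['cy']+f*c[1]/c[2]
E
python3 - <<'E'
import cv2
a=cv2.imread("pics/top0.png");b=cv2.imread("pics/scene0.png")
cv2.imwrite("pics/topc.png",cv2.convertScaleAbs(cv2.resize(a[120:225,260:375],None,fx=5.5,fy=5.5,interpolation=cv2.INTER_CUBIC),alpha=1.3))
cv2.imwrite("pics/scenec.png",cv2.convertScaleAbs(cv2.resize(b[155:295,255:395],None,fx=4,fy=4,interpolation=cv2.INTER_CUBIC),alpha=1.7))
E
```

```text
(no output)
```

View pics/topc.png

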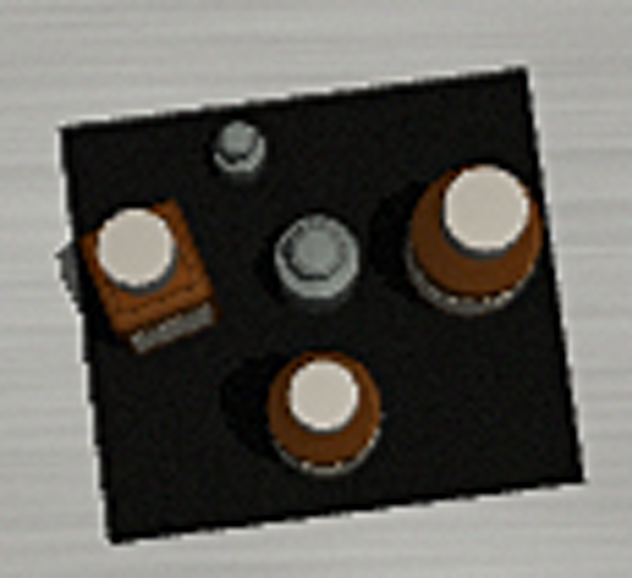

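View pics/scenec.png

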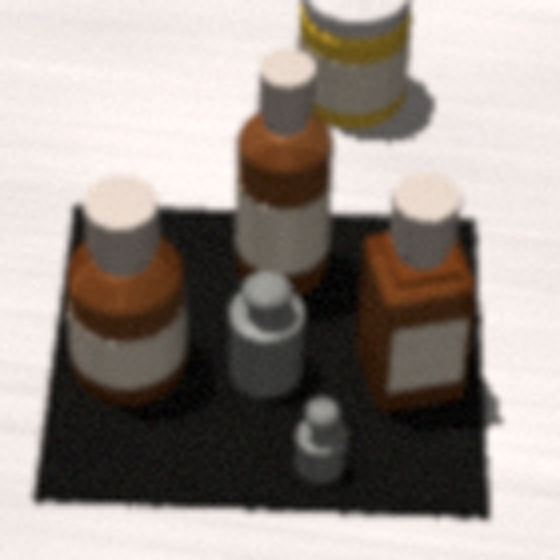

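Candidates in the top view: amber square bottle (285,165) vs blue lookalike (226,138) and grey bottle (190,95); tall (319,192); stout (348,158); big weight (317,166) vs small weight (303,147); jar (311,257) vs jar (241,90) and white lid (410,313). In the crops, the three amber bottles and the bigger of the two weights fit the description.

```bash
cat > meas.py <<'E'
from h import *
def caps(img,rois,thr,lower=60):
    g=img.astype(int).min(2); out=[]
    for (u,v) in rois:
        m=np.zeros(g.shape,np.uint8); s=14
        sub=g[v-s:v+s,u-s:u+s]; big=cv2.resize(sub.astype(np.float32),None,fx=8,fy=8,interpolation=cv2.INTER_CUBIC)
        b=(big>thr).astype(np.uint8)
        n,l,st,c=cv2.connectedComponentsWithStats(b)
        k=l[s*8,s*8]
        if k==0: k=1+np.argmax(st[1:,4])
        cs,_=cv2.findContours((l==k).astype(np.uint8),cv2.RETR_EXTERNAL,cv2.CHAIN_APPROX_NONE)
        e=cv2.fitEllipse(cs[0]); cx,cy=e[0]
        out.append(((cx+.5)/8-.5+u-s,(cy+.5)/8-.5+v-s,e[1][0]/8,e[1][1]/8))
    return out
E
python3 - <<'E'
from meas import *
pt=camera_params('top');ps=camera_params('scene')
t=cv2.imread('pics/top0.png')[:,:,::-1];s=cv2.imread('pics/scene0.png')[:,:,::-1]
ct=caps(t,[(285,165),(319,192),(348,158)],130); cs=caps(s,[(361,205),(327,172),(285,206)],110)
for n,z,a,b in zip(['sq','tall','stout'],[144,159,132],ct,cs):
    print(n,np.round(a,1),np.round(b,1),onz(pt,a[0],a[1],z).round(1),onz(ps,b[0],b[1],z).round(1))
f=200/np.tan(np.radians(pt['fovy'])/2);print(f)
# weight knobs by eye
print('big',onz(pt,260+320/5.5,120+250/5.5,74), onz(ps,255+267/4,155+287/4,74))
print('big base edges', onz(pt,260+317/5.5,120+262/5.5,52))
print('small',onz(pt,260+238/5.5,120+137/5.5,52), onz(ps,255+322/4,155+410/4,52))
print('jar',onz(pt,311,257,88))
print('tray',[onz(pt,u,v,12).round(0) for u,v in [(418,151),(465,150),(474,260),(426,262)]])
print('mat',[onz(pt,260+u/5.5,120+v/5.5,4).round(0) for u,v in [(60,128),(527,68),(583,482),(112,543)]])
print('pan',onz(pt,184,208,75), onz(ps,484.5,209,75))
E
```

```text
sq [284.1 164.4  11.8  11.9] [361.4 199.5  20.7  34.4] [594.5  82.6 144. ] [584.  84. 144.]
tall [318.4 191.5  11.3  11.4] [320.4 169.3  20.1  29. ] [526.6   3.2 159. ] [523.6  -7.4 159. ]
stout [347.9 157.5  13.7  14.3] [283.  201.3  23.5  32.9] [609.2 -69.6 132. ] [600.7 -73.  132. ]
378.22890637279016
big [601.73187845   2.05997759  74.        ] [606.50294398   7.89404418  74.        ]
big base edges [599.75886971   3.60516523  52.        ]
small [660.91773858  39.67694184  52.        ] [665.18553573  44.21586985  52.        ]
jar [372.36777959  25.6286099   88.        ]
tray [array([ 645., -271.,   12.]), array([ 644., -399.,   12.]), array([ 348., -405.,   12.]), array([ 346., -277.,   12.])]
mat [array([679., 130.,   4.]), array([ 703., -104.,    4.]), array([ 495., -124.,    4.]), array([471., 108.,   4.])]
pan [502.02557702 343.2357924   75.        ] [505.59348756 348.61089451  75.        ]
```

```bash
python3 - <<'E'
from meas import *
pt=camera_params('top');ps=camera_params('scene')
t=cv2.imread('pics/top0.png')[:,:,::-1];s=cv2.imread('pics/scene0.png')[:,:,::-1]
print(t.min(2)[165,275:296],t.min(2)[155:178,284]); print(s.min(2)[195:225,361]); print(s.min(2)[205,345:380])
for th in (80,90,100,110):
  ct=caps(t,[(285,165),(319,192),(348,158)],th)
  for n,z,a in zip(['sq','tall','stout'],[144,159,132],ct): print(th,n,np.round(a,1),onz(pt,a[0],a[1],z).round(1))
for th in (95,105,115,125):
  cs=caps(s,[(361,205),(327,172),(285,208)],th)
  for n,z,a in zip(['sq','tall','stout'],[144,159,132],cs): print(th,n,np.round(a,1),onz(ps,a[0],a[1],z).round(1))
E
```

```text
[  0   0  47 129 126 122 123 124 123 123 125 123 123 126 127 135  77  24
  16   6   3] [  7   8   0 133 127 123 122 124 123 123 123 124 125 124 125 131 133  49
  29  13  10   8  17]
[133 134 133 126 122 118 120 120 120 122 121 121 120 119 109  77  52  46
  45  45  45  44  47  44  46  47  42  29  20   8]
[140 140 141 140 140 138 136 121 104 113 121 120 121 120 121 122 121 120
 120 122 121 122 121 118 116 119 130 136 136 136 137 136 136 137 137]
80 sq [284.2 164.6  13.7  13.7] [594.1  82.4 144. ]
80 tall [318.4 191.5  12.4  12.5] [526.6   3.3 159. ]
80 stout [347.9 157.5  15.1  15.2] [609.2 -69.6 132. ]
90 sq [284.2 164.5  13.5  13.5] [594.2  82.4 144. ]
90 tall [318.4 191.5  12.2  12.3] [526.6   3.3 159. ]
90 stout [347.9 157.5  14.9  15.1] [609.2 -69.6 132. ]
100 sq [284.2 164.5  13.2  13.3] [594.2  82.4 144. ]
100 tall [318.4 191.5  12.   12.1] [526.6   3.3 159. ]
100 stout [347.9 157.5  14.7  14.9] [609.3 -69.6 132. ]
110 sq [284.1 164.5  13.   13.1] [594.3  82.5 144. ]
110 tall [318.4 191.5  11.9  11.9] [526.6   3.3 159. ]
110 stout [347.9 157.5  14.4  14.8] [609.3 -69.6 132. ]
95 sq [361.5 200.   21.9  34.4] [585.3  84.4 144. ]
95 tall [320.6 169.4  20.8  29. ] [524.   -6.8 159. ]
95 stout [282.8 202.8  22.7  32.6] [604.9 -72.5 132. ]
105 sq [361.5 199.7  21.1  34.5] [584.5  84.2 144. ]
105 tall [320.5 169.3  20.4  29. ] [523.7  -7.1 159. ]
105 stout [282.8 202.5  21.9  32.4] [604.  -72.6 132. ]
115 sq [361.2 199.2  20.1  34.1] [583.2  83.4 144. ]
115 tall [320.3 169.2  19.7  29.1] [523.4  -7.7 159. ]
115 stout [282.8 202.1  21.   32.4] [603.1 -72.8 132. ]
125 sq [360.8 199.2  21.5  31.2] [583.3  82.7 144. ]
125 tall [318.8 167.5  15.3  31.2] [518.6 -11.3 159. ]
125 stout [283.4 202.1  21.5  29.9] [602.9 -71.7 132. ]
```

>>> {"method": "drive_tool", "body": {"series": [{"jaw":0.6,"linear":[-3.6,-3.3,0],"twist":[0,0,-0.14]},{"jaw":0.6,"linear":[-3.0,-3.8,0],"twist":[0,0,-0.14]},{"jaw":0.6,"linear":[-2.5,-4.2,0],"twist":[0,0,-0.14]},{"jaw":0.6,"linear":[-2,-4.5,0],"twist":[0,0,0]},{"jaw":0.6,"linear":[-2,-4.5,0],"twist":[0,0,0]}]}}

```text
time: 0.65
tcp_pos: [349.2, 347.3, 227.0]
tcp_rot: [-0.002, -0.012, 1.0, -0.002]
wrist_force: [1.3, 0.8, 0.4]
opening: 0.598
```

```bash
python3 - <<'E'
from h import *
ps=camera_params('scene');pt=camera_params('top')
for n,z,(u,v) in [('sq',144,(361.75,204.5)),('tall',159,(326.9,172.2)),('stout',132,(285.5,205.2))]: print(n,onz(ps,u,v,z))
E
```

```text
sq [597.68120769  85.74454373 144.        ]
tall [530.51169644   7.1773277  159.        ]
stout [610.65612626 -65.93788938 132.        ]
```

>>> {"method": "drive_tool", "body": {"series": [{"jaw":0.6,"linear":[-1.7,-4.5,0],"twist":[0,0,0.024]},{"jaw":0.6,"linear":[-1.7,-4.5,0],"twist":[0,0,0]},{"jaw":0.6,"linear":[-1.7,-4.5,0],"twist":[0,0,0]},{"jaw":0.6,"linear":[-1.7,-4.5,0],"twist":[0,0,0]},{"jaw":0.6,"linear":[-1.7,-4.5,0],"twist":[0,0,0]}]}}

```text
time: 1.15
tcp_pos: [436.2, 113.3, 227.0]
tcp_rot: [-0.001, -0.0, 1.0, -0.002]
wrist_force: [0.9, -0.3, -0.6]
opening: 0.599
```

>>> {"method": "drive_tool", "body": {"series": [{"jaw":0.6,"linear":[-1.7,-4.5,0],"twist":[0,0,0]},{"jaw":0.6,"linear":[-2,-4.3,0],"twist":[0,0,0]},{"jaw":0.6,"linear":[-1,-2,0],"twist":[0,0,0]},{"jaw":0.6,"linear":[0,0,0],"twist":[0,0,0]}]}}

```text
time: 1.55
tcp_pos: [484.8, -5.1, 227.1]
tcp_rot: [-0.001, 0.004, 1.0, -0.002]
wrist_force: [-1.0, 0.4, -1.0]
opening: 0.594
```

```bash
python3 - <<'E'
from h import *
o=get_obs();p=camera_params('wrist');print(o['time'],o['tcp_pos'],o['tcp_rot'],o['joints'],p)
cv2.imwrite('pics/w1.png',snapshot('wrist')[:,:,::-1])
for n,X in dict(tall=(528.5,5.2,159),sq=(596,84,144),stout=(610,-68,132),big=(603,4,74)).items(): print(n,proj(p,X,True))
E
```

```text
1.55 [484.80588858  -5.13966989 227.05847142] [-7.71696195e-04  3.59926923e-03  9.99990665e-01 -2.26274722e-03] [-0.17014498 -0.11640586  1.88491022 -0.00481175  1.37386233 -1.73279942] {'fovy': 65.70646984690485, 'cx': 319.5016475689761, 'cy': 199.27206197290442, 'xyz': array([398.91005112,  -4.44350758, 368.11548489]), 'orientation': array([0.11954818, 0.69957981, 0.69497215, 0.11536916])}
tall (np.float64(334.21250802503454), np.float64(267.6183751248595))
sq (np.float64(413.6202181321046), np.float64(315.469340353627))
stout (np.float64(259.2424190531347), np.float64(320.46894621437326))
big (np.float64(329.4431102745556), np.float64(283.7192834623168))
```

View pics/w1.png

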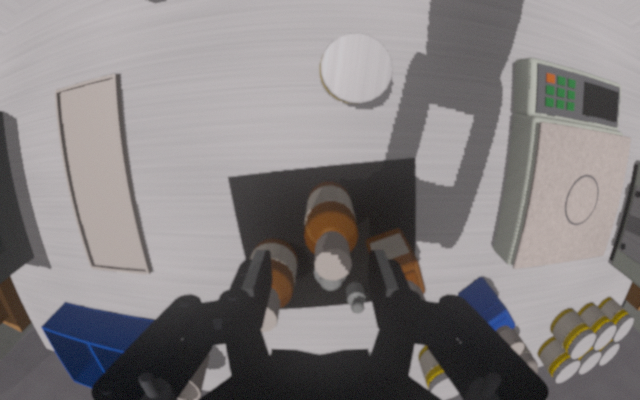

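```bash
python3 - <<'E'
from meas import *
im=cv2.imread('pics/w1.png')
print(im.min(2)[266,305:360]);print(im.min(2)[240:290,331])
cv2.imwrite('pics/w1c.png',cv2.convertScaleAbs(cv2.resize(im[180:340,220:430],None,fx=3.5,fy=3.5,interpolation=cv2.INTER_CUBIC),alpha=1.5))
E
```

```text
[ 39  31  34  39  33  36  42  43  55  98 138 155 160 161 161 160 159 160
 161 161 160 160 160 159 159 160 157 157 159 158 157 160 161 159 160 158
 155 146 133 126 105  91  90  90  88  80  68  54  42  41  44  39  41  44
  41]
[ 75  73  74  74  75  74  74  75  75  83  87  90  99 109 127 149 158 159
 161 159 161 159 160 158 157 160 157 157 160 158 161 159 159 158 158 158
 160 158 158 152 145 136 134 136 135 133 132 134 131 119]
```

View pics/w1c.png

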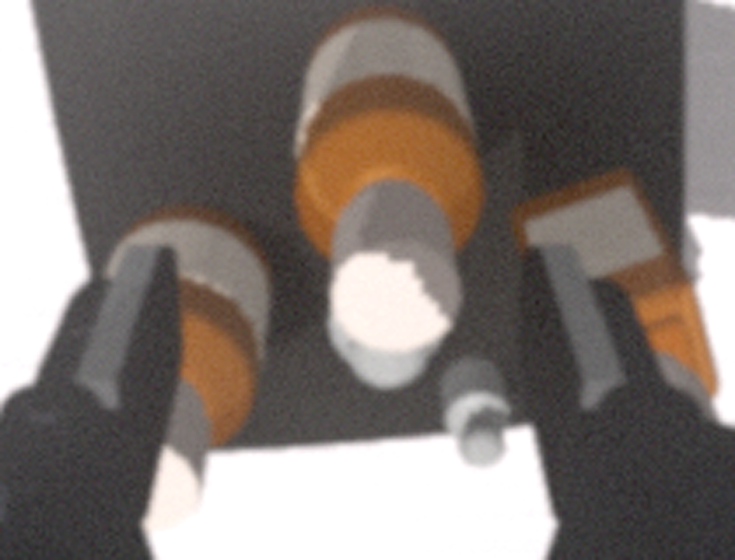

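```bash
python3 - <<'E'
from h import *
p=camera_params('wrist')
print(onz(p,332.7,265.6,159,True), proj(p,(484.8,-5.1,227.1),True))
E
```

```text
[525.90652398   5.19873088 159.        ] (np.float64(318.55173029914755), np.float64(266.3612067747193))
```

>>> {"method": "drive_tool", "body": {"series": [{"jaw":0.6,"linear":[-4.27,0.99,0],"twist":[-0.0046,-0.0016,-0.007]},{"jaw":0.6,"linear":[0,0,4],"twist":[0,0,0]},{"jaw":0.6,"linear":[0,0,2.5],"twist":[0,0,0]},{"jaw":0.6,"linear":[0,0,0],"twist":[0,0,0]}]}}

```text
time: 2.0
tcp_pos: [526.4, 10.5, 160.0]
tcp_rot: [-0.0, -0.002, 1.0, 0.001]
wrist_force: [-0.2, 0.0, -0.8]
opening: 0.592
```

>>> {"method": "drive_tool", "body": {"series": [{"jaw":0.6,"linear":[-0.11,-0.57,0],"twist":[0,0,0]},{"jaw":0.6,"linear":[0,0,0],"twist":[0,0,0]}]}}

```text
time: 2.2
tcp_pos: [527.0, 6.5, 161.1]
tcp_rot: [-0.001, -0.003, 1.0, 0.001]
wrist_force: [0.3, 0.1, 0.7]
opening: 0.599
```

```bash
python3 - <<'E'
from h import *
o=get_obs();print(o['tcp_pos'],o['tcp_rot'],o['qd'])
p=camera_params('wrist');cv2.imwrite('pics/w2.png',snapshot('wrist')[:,:,::-1]);cv2.imwrite('pics/t2.png',snapshot('top')[:,:,::-1])
im=cv2.imread('pics/w2.png');print(proj(p,(527.5,4.8,159),True))
cv2.imwrite('pics/w2c.png',cv2.convertScaleAbs(cv2.resize(im[190:400,190:460],None,fx=2.8,fy=2.8,interpolation=cv2.INTER_CUBIC),alpha=1.5))
E
```

```text
[526.97878116   6.5094746  161.07844546] [-7.66236544e-04 -3.01305198e-03  9.99994053e-01  1.49299341e-03] [ 0.02344926 -0.01813253 -0.00553658  0.01084573  0.01433247  0.00988691]
(np.float64(317.45941266306914), np.float64(264.1993577138475))
```

View pics/w2c.png

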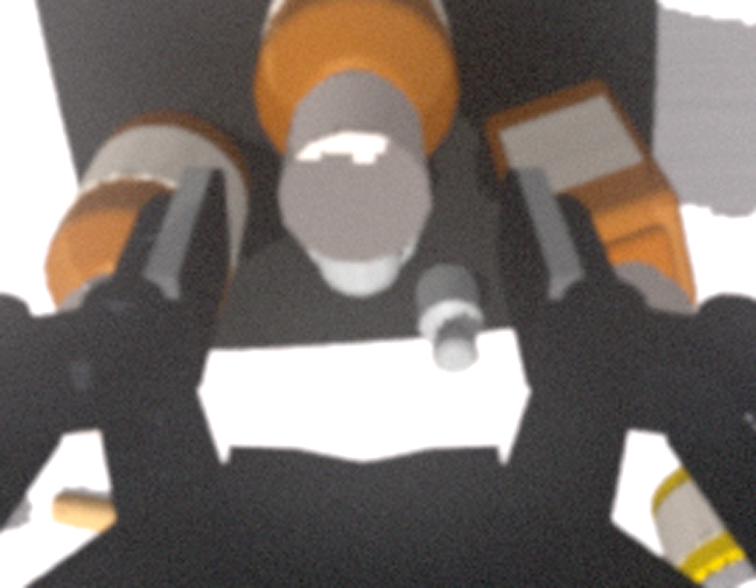

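```bash
python3 - <<'E'
from h import *
p=camera_params('wrist');o=get_obs();print(o['tcp_pos'],o['qd'][:3]);print(onz(p,316.6,260.4,159,True), proj(p,o['tcp_pos'],True))
from meas import *
t=cv2.imread('pics/t2.png')
E
```

```text
[527.47729667   6.50329946 161.64891373] [-0.00264045 -0.00051226 -0.00018071]
[526.00197592   4.35131889 159.        ] (np.float64(320.63575364642145), np.float64(265.3200571925231))
```

>>> {"method": "drive_tool", "body": {"series": [{"jaw":0.6,"linear":[0.1,-0.21,1.5],"twist":[0.002,0,0]},{"jaw":0.6,"linear":[0,0,1.5],"twist":[0,0,0]},{"jaw":0.6,"linear":[0,0,1],"twist":[0,0,0.005]},{"jaw":0.6,"linear":[0,0,0],"twist":[0,0,0]}]}}

```text
time: 2.7
tcp_pos: [528.0, 3.8, 122.0]
tcp_rot: [0.003, 0.0, 1.0, -0.0]
wrist_force: [0.5, -0.1, -0.3]
opening: 0.604
```

>>> {"method": "drive_tool", "body": {"series": [{"jaw":0.6,"linear":[0.12,0.06,0],"twist":[0,0.005,0]},{"jaw":0.6,"linear":[0,0,0],"twist":[0,0,0]}]}}

```text
time: 2.9
tcp_pos: [526.7, 4.3, 122.0]
tcp_rot: [0.0, 0.0, 1.0, -0.0]
wrist_force: [-0.4, 0.4, 0.6]
opening: 0.603
```

>>> {"method": "drive_tool", "body": {"series": [{"jaw":0.3,"linear":[0,0,0],"twist":[0,0,0]},{"jaw":0.3,"linear":[0,0,0],"twist":[0,0,0]},{"jaw":0.1,"linear":[0,0,0],"twist":[0,0,0]},{"jaw":0,"linear":[0,0,0],"twist":[0,0,0]},{"jaw":0,"linear":[0,0,0],"twist":[0,0,0]}]}}

```text
time: 3.4
tcp_pos: [527.3, 4.3, 123.0]
tcp_rot: [0.001, 0.0, 1.0, -0.0]
wrist_force: [-0.3, -0.3, -1.3]
opening: 0.321
```

```bash
python3 - <<'E'
from h import *
o=get_obs();print(o['time'],o['tcp_pos'],o['tcp_rot'],o['opening'],o['wrist_force'],o['qd'][:3])
E
```

```text
3.4 [527.31248431   4.31617192 123.00129807] [ 9.32611871e-04  2.29882370e-04  9.99999529e-01 -1.36998222e-04] 0.32057137918267287 [-0.34446951 -0.30419014 -1.34508064] [2.55195968e-03 7.45894543e-06 2.64953247e-04]
```

>>> {"method": "drive_tool", "body": {"series": [{"jaw":0,"linear":[0,0,0],"twist":[0,0,0]},{"jaw":0,"linear":[0,0,-0.5],"twist":[0,0,0]},{"jaw":0,"linear":[0,0,-1.5],"twist":[0,0,0]},{"jaw":0,"linear":[0,0,-2],"twist":[0,0,0]},{"jaw":0,"linear":[0,0,0],"twist":[0,0,0]}]}}

```text
time: 3.9
tcp_pos: [525.6, 4.5, 162.8]
tcp_rot: [-0.001, 0.0, 1.0, 0.0]
wrist_force: [0.3, -0.4, -3.4]
opening: 0.323
```

```bash
python3 - <<'E'
from h import *
o=get_obs();print(o['time'],o['tcp_pos'],o['tcp_rot'],o['opening'],o['wrist_force'],o['qd'][:3])
cv2.imwrite('pics/s3.png',cv2.resize(snapshot('scene')[150:300,200:420,::-1],None,fx=3,fy=3))
E
```

```text
3.9 [525.5807729    4.52191719 162.83549821] [-1.27864984e-03  2.52469450e-04  9.99999142e-01  1.31848636e-04] 0.323415449972746 [ 0.28665519 -0.35666096 -3.44654801] [-0.00366296  0.03111999  0.04416446]
```

View pics/s3.png

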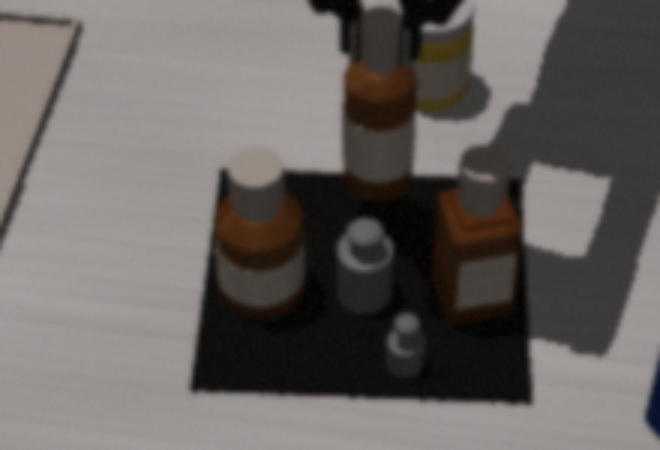

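>>> {"method": "drive_tool", "body": {"series": [{"jaw":0,"linear":[0.7,-1.9,0],"twist":[0,0,0]},{"jaw":0,"linear":[1.4,-3.75,0],"twist":[0,0,0]},{"jaw":0,"linear":[1.6,-4.3,0],"twist":[0,0,0]},{"jaw":0,"linear":[1.6,-4.3,0],"twist":[0,0,0]},{"jaw":0,"linear":[1.6,-4.3,0],"twist":[0,0,0]}]}}

```text
time: 4.45
tcp_pos: [452.6, -180.1, 155.5]
tcp_rot: [-0.005, -0.005, 1.0, 0.002]
wrist_force: [1.1, 0.3, -3.4]
opening: 0.324
```

>>> {"method": "drive_tool", "body": {"series": [{"jaw":0,"linear":[1.6,-4.3,0],"twist":[0,0,0]},{"jaw":0,"linear":[1.6,-4.3,0],"twist":[0,0,0]},{"jaw":0,"linear":[1.3,-3.5,0],"twist":[0,0,0]},{"jaw":0,"linear":[0.7,-1.8,0],"twist":[0,0,0]},{"jaw":0,"linear":[0,0,0],"twist":[0,0,0]}]}}

```text
time: 4.95
tcp_pos: [393.8, -327.8, 149.0]
tcp_rot: [-0.008, -0.002, 1.0, 0.004]
wrist_force: [-0.4, 0.4, -3.5]
opening: 0.322
```

>>> {"method": "drive_tool", "body": {"series": [{"jaw":0,"linear":[-0.4,-0.9,0],"twist":[0.008,-0.016,0.004]},{"jaw":0,"linear":[0,0,1],"twist":[0,0,0]},{"jaw":0,"linear":[0,0,0.8],"twist":[0,0,0]},{"jaw":0,"linear":[0,0,0],"twist":[0,0,0]}]}}

```text
time: 5.35
tcp_pos: [397.9, -334.0, 126.4]
tcp_rot: [0.0, -0.0, 1.0, 0.002]
wrist_force: [-0.4, -0.0, -3.3]
opening: 0.323
```

>>> {"method": "drive_tool", "body": {"series": [{"jaw":0,"linear":[0,0,0.2],"twist":[0.004,0,0]},{"jaw":0,"linear":[0,0,0.1],"twist":[0,0,0]},{"jaw":0,"linear":[0,0,0],"twist":[0,0,0]}]}}

```text
time: 5.65
tcp_pos: [398.8, -332.4, 123.2]
tcp_rot: [-0.0, -0.002, 1.0, -0.0]
wrist_force: [-0.7, 0.2, -3.2]
opening: 0.319
```

>>> {"method": "drive_tool", "body": {"series": [{"jaw":0,"linear":[0,0,0.08],"twist":[0,0,0]},{"jaw":0,"linear":[0,0,0.05],"twist":[0,0,0]}]}}

```text
time: 5.85
tcp_pos: [399.5, -332.5, 123.0]
tcp_rot: [0.0, -0.002, 1.0, -0.001]
wrist_force: [-0.4, 1.6, 0.8]
opening: 0.324
```

>>> {"method": "drive_tool", "body": {"series": [{"jaw":0.5,"linear":[0,0,0],"twist":[0,0,0]},{"jaw":0.6,"linear":[0,0,0],"twist":[0,0,0]},{"jaw":0.6,"linear":[0,0,0],"twist":[0,0,0]}]}}

```text
time: 6.15
tcp_pos: [400.3, -333.5, 124.2]
tcp_rot: [0.002, -0.002, 1.0, -0.002]
wrist_force: [1.0, -0.3, 0.7]
opening: 0.601
```

>>> {"method": "drive_tool", "body": {"series": [{"jaw":0.6,"linear":[0,0,-2],"twist":[0,0,0]},{"jaw":0.6,"linear":[0,0,-3],"twist":[0,0,0]},{"jaw":0.6,"linear":[0,0,-3],"twist":[0,0,0]},{"jaw":0.7,"linear":[-3,3,0],"twist":[0,0,0]},{"jaw":0.7,"linear":[-4,3,0],"twist":[0,0,0]}]}}

```text
time: 6.65
tcp_pos: [468.2, -276.1, 207.6]
tcp_rot: [0.001, 0.003, 1.0, -0.003]
wrist_force: [-0.0, -2.3, 0.0]
opening: 0.697
```

```bash
python3 - <<'E'
from h import *
o=get_obs();print(o['time'],o['tcp_pos'],o['tcp_rot'],o['opening'],o['wrist_force'],o['qd'][:3])
cv2.imwrite('pics/s4.png',snapshot('scene')[:,:,::-1])
E
```

```text
6.65 [ 468.18170162 -276.12289099  207.6029558 ] [ 0.00144303  0.00295229  0.99999138 -0.00253811] 0.6970073690489352 [-0.01874244 -2.33324687  0.02134502] [ 0.9124962   0.41667612 -0.50756658]
```

View pics/s4.png

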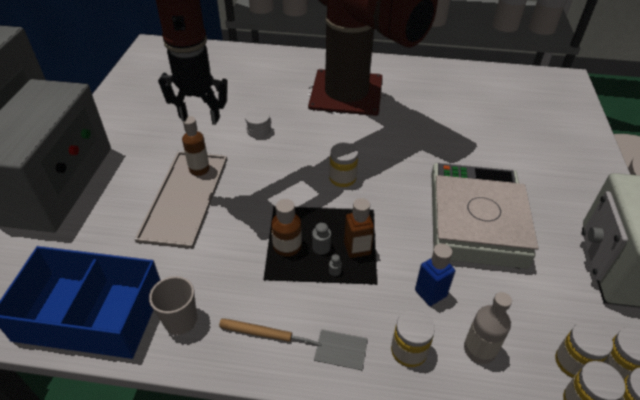

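>>> {"method": "drive_tool", "body": {"series": [{"jaw":0.7,"linear":[-2.5,3.7,0],"twist":[0,0,0]},{"jaw":0.7,"linear":[-2.5,3.7,0],"twist":[0,0,0]},{"jaw":0.7,"linear":[-2.5,3.7,0],"twist":[0,0,0]},{"jaw":0.7,"linear":[-2.5,3.7,0],"twist":[0,0,0]},{"jaw":0.7,"linear":[-2.2,3,0],"twist":[0,0,0]}]}}

```text
time: 7.2
tcp_pos: [600.3, -92.1, 210.4]
tcp_rot: [0.006, 0.003, 1.0, -0.003]
wrist_force: [0.8, -0.7, 0.5]
opening: 0.703
```

>>> {"method": "drive_tool", "body": {"series": [{"jaw":0.7,"linear":[-1,1,0],"twist":[0,0,0]},{"jaw":0.7,"linear":[0,0,0],"twist":[0,0,0]}]}}

```text
time: 7.4
tcp_pos: [612.6, -77.8, 210.2]
tcp_rot: [0.007, -0.0, 1.0, -0.003]
wrist_force: [-0.4, -0.6, 0.5]
opening: 0.697
```

>>> {"method": "drive_tool", "body": {"series": [{"jaw":0.7,"linear":[0.36,0.93,2],"twist":[-0.006,0.014,0]},{"jaw":0.7,"linear":[0,0,3],"twist":[0,0,0]},{"jaw":0.7,"linear":[0,0,1.5],"twist":[0,0,0]},{"jaw":0.7,"linear":[0,0,0],"twist":[0,0,0]}]}}

```text
time: 7.8
tcp_pos: [605.9, -71.5, 140.1]
tcp_rot: [-0.003, 0.001, 1.0, -0.0]
wrist_force: [0.3, -0.0, -0.3]
opening: 0.699
```

```bash
cat > look.py <<'E'
from h import *
import sys
def look(name,X,roi=(190,400,190,460),k=2.8):
    o=get_obs();p=camera_params('wrist');print(o['time'],o['tcp_pos'].round(1),o['tcp_rot'].round(4),o['opening'],o['qd'][:3].round(3))
    im=snapshot('wrist')[:,:,::-1].copy();cv2.imwrite(f'pics/{name}.png',im)
    a,b,c,d=roi
    f=lambda X:tuple(round((q-r+.5)*k-.5,1) for q,r in zip(proj(p,X,True),(c,a)))
    print('pred crop px',f(X),'tcp',f(o['tcp_pos']))
    for dx,dy in((5,0),(0,5)): print('  +5mm',f((X[0]+dx,X[1]+dy,X[2])))
    cv2.imwrite(f'pics/{name}c.png',cv2.convertScaleAbs(cv2.resize(im[a:b,c:d],None,fx=k,fy=k,interpolation=cv2.INTER_CUBIC),alpha=1.6))
E
python3 -c "
from look import *
look('w5',(609,-68.5,132))"
```

```text
7.8 [605.9 -71.5 140.1] [-0.0026  0.0014  1.     -0.    ] 0.698903203439309 [-0.016 -0.007  0.01 ]
pred crop px (np.float64(381.9), np.float64(204.0)) tcp (np.float64(366.7), np.float64(211.6))
  +5mm (np.float64(381.7), np.float64(225.2))
  +5mm (np.float64(407.0), np.float64(203.8))
```

View pics/w5c.png

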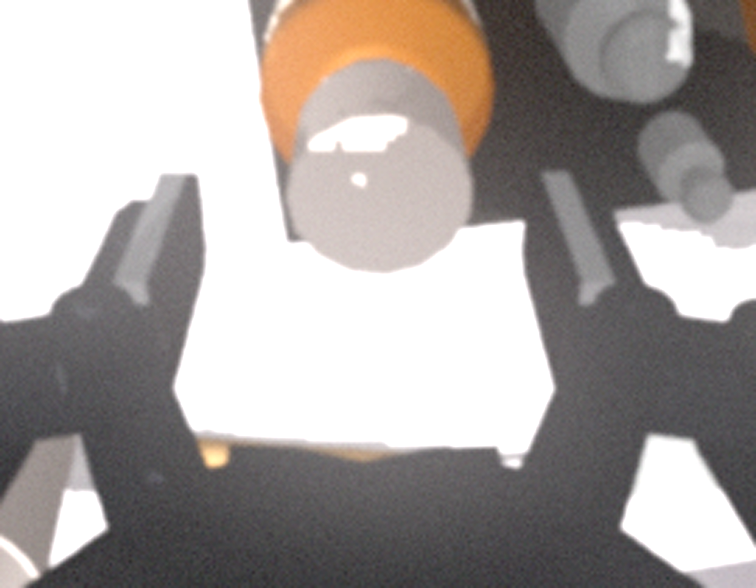

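>>> {"method": "drive_tool", "body": {"series": [{"jaw":0.7,"linear":[-0.16,0.28,1.5],"twist":[0,-0.006,0]},{"jaw":0.7,"linear":[0,0,1.7],"twist":[0,0,0]},{"jaw":0.7,"linear":[0,0,0.8],"twist":[0,0,0]},{"jaw":0.7,"linear":[0,0,0],"twist":[0,0,0]}]}}

```text
time: 8.25
tcp_pos: [609.4, -72.0, 104.0]
tcp_rot: [0.003, 0.003, 1.0, -0.001]
wrist_force: [-0.3, -0.1, 0.2]
opening: 0.696
```

>>> {"method": "drive_tool", "body": {"series": [{"jaw":0.7,"linear":[0.15,0.33,0.4],"twist":[0,0.006,-0.006]},{"jaw":0.7,"linear":[0,0,0.4],"twist":[0,0,0]},{"jaw":0.7,"linear":[0,0,0],"twist":[0,0,0]}]}}

```text
time: 8.55
tcp_pos: [609.3, -69.3, 98.3]
tcp_rot: [0.002, 0.0, 1.0, -0.001]
wrist_force: [0.0, 0.0, 0.1]
opening: 0.7
```

>>> {"method": "drive_tool", "body": {"series": [{"jaw":0.7,"linear":[0.15,0.05,0.25],"twist":[0,0.003,0]},{"jaw":0.7,"linear":[0,0,0],"twist":[0,0,0]}]}}

```text
time: 8.75
tcp_pos: [608.3, -68.8, 96.4]
tcp_rot: [0.001, 0.0, 1.0, -0.002]
wrist_force: [-0.2, 0.1, -1.2]
opening: 0.701
```

>>> {"method": "drive_tool", "body": {"series": [{"jaw":0.45,"linear":[0,0,0],"twist":[0,0,0]},{"jaw":0.35,"linear":[0,0,0],"twist":[0,0,0]},{"jaw":0.1,"linear":[0,0,0],"twist":[0,0,0]},{"jaw":0,"linear":[0,0,0],"twist":[0,0,0]},{"jaw":0,"linear":[0,0,0],"twist":[0,0,0]}]}}

```text
time: 9.25
tcp_pos: [608.7, -68.7, 96.9]
tcp_rot: [0.001, 0.0, 1.0, -0.002]
wrist_force: [0.1, 0.0, 0.2]
opening: 0.42
```

>>> {"method": "drive_tool", "body": {"series": [{"jaw":0,"linear":[0,0,-0.5],"twist":[0,0,0]},{"jaw":0,"linear":[0,0,-1.5],"twist":[0,0,0]},{"jaw":0,"linear":[0,0,-2],"twist":[0,0,0]},{"jaw":0,"linear":[0,-1,-1],"twist":[0,0,0]},{"jaw":0,"linear":[0.1,-3,0],"twist":[0,0,0]}]}}

```text
time: 9.75
tcp_pos: [605.6, -106.2, 148.6]
tcp_rot: [-0.001, -0.002, 1.0, -0.0]
wrist_force: [1.0, -0.6, -4.0]
opening: 0.414
```

>>> {"method": "drive_tool", "body": {"series": [{"jaw":0,"linear":[0.3,-4.5,0],"twist":[0,0,0]},{"jaw":0,"linear":[0.3,-4.5,0],"twist":[0,0,0]},{"jaw":0,"linear":[0.3,-4.5,0],"twist":[0,0,0]},{"jaw":0,"linear":[0.3,-4.5,0],"twist":[0,0,0]},{"jaw":0,"linear":[0.3,-3,0],"twist":[0,0,0]}]}}

```text
time: 10.25
tcp_pos: [591.3, -326.2, 153.7]
tcp_rot: [0.001, -0.004, 1.0, -0.002]
wrist_force: [0.9, 0.3, -3.4]
opening: 0.411
```

>>> {"method": "drive_tool", "body": {"series": [{"jaw":0,"linear":[0.1,-1,0],"twist":[0,0,0]},{"jaw":0,"linear":[0,0,0],"twist":[0,0,0]}]}}

```text
time: 10.45
tcp_pos: [588.3, -342.9, 154.4]
tcp_rot: [0.001, -0.001, 1.0, -0.003]
wrist_force: [-0.1, 0.9, -3.2]
opening: 0.419
```

>>> {"method": "drive_tool", "body": {"series": [{"jaw":0,"linear":[0,0.4,2],"twist":[-0.006,0.002,0]},{"jaw":0,"linear":[0,0,2.2],"twist":[0,0,0]},{"jaw":0,"linear":[0,0,0.6],"twist":[0,0,0]},{"jaw":0,"linear":[0,0,0.1],"twist":[0,0,0]}]}}

```text
time: 10.85
tcp_pos: [588.5, -333.4, 101.3]
tcp_rot: [-0.001, -0.003, 1.0, 0.002]
wrist_force: [0.3, -0.3, -3.7]
opening: 0.419
```

>>> {"method": "drive_tool", "body": {"series": [{"jaw":0,"linear":[0,-0.1,0.25],"twist":[0.004,0,0.004]},{"jaw":0,"linear":[0,0,0.12],"twist":[0,0,0]},{"jaw":0,"linear":[0,0,0.05],"twist":[0,0,0]}]}}

```text
time: 11.15
tcp_pos: [589.5, -332.1, 97.2]
tcp_rot: [-0.001, -0.002, 1.0, -0.0]
wrist_force: [-0.8, 0.1, -3.4]
opening: 0.42
```

>>> {"method": "drive_tool", "body": {"series": [{"jaw":0,"linear":[0,0,0.08],"twist":[0,0,0]},{"jaw":0,"linear":[0,0,0.05],"twist":[0,0,0]}]}}

```text
time: 11.35
tcp_pos: [590.2, -332.3, 97.2]
tcp_rot: [-0.0, -0.002, 1.0, -0.001]
wrist_force: [0.7, -0.0, -3.2]
opening: 0.415
```

>>> {"method": "drive_tool", "body": {"series": [{"jaw":0,"linear":[0,0,0.12],"twist":[0,0,0]},{"jaw":0,"linear":[0,0,0.08],"twist":[0,0,0]}]}}

```text
time: 11.55
tcp_pos: [590.8, -332.5, 97.0]
tcp_rot: [0.001, -0.002, 1.0, -0.001]
wrist_force: [-1.6, 1.0, 0.9]
opening: 0.417
```

>>> {"method": "drive_tool", "body": {"series": [{"jaw":0.55,"linear":[0,0,0],"twist":[0,0,0]},{"jaw":0.7,"linear":[0,0,0],"twist":[0,0,0]},{"jaw":0.7,"linear":[0,0,0],"twist":[0,0,0]},{"jaw":0.7,"linear":[0,0,-2],"twist":[0,0,0]},{"jaw":0.7,"linear":[0,0,-4],"twist":[0,0,0]}]}}

```text
time: 12.05
tcp_pos: [588.2, -331.4, 152.6]
tcp_rot: [-0.003, -0.002, 1.0, 0.001]
wrist_force: [-0.8, 0.2, -0.5]
opening: 0.701
```

>>> {"method": "drive_tool", "body": {"series": [{"jaw":0.65,"linear":[0,2,-3.5],"twist":[0,0,0]},{"jaw":0.65,"linear":[0,4.5,-1],"twist":[0,0,0]},{"jaw":0.65,"linear":[0,4.8,0],"twist":[0,0,0]},{"jaw":0.65,"linear":[0,4.8,0],"twist":[0,0,0]},{"jaw":0.65,"linear":[0,4.8,0],"twist":[0,0,0]}]}}

```text
time: 12.55
tcp_pos: [592.4, -126.6, 208.7]
tcp_rot: [0.006, 0.004, 1.0, -0.004]
wrist_force: [0.7, 0.3, -0.5]
opening: 0.651
```

>>> {"method": "drive_tool", "body": {"series": [{"jaw":0.65,"linear":[0,4.7,0],"twist":[0,0,0]},{"jaw":0.65,"linear":[0,4.7,0],"twist":[0,0,0]},{"jaw":0.65,"linear":[0,4.6,0],"twist":[0,0,0]},{"jaw":0.65,"linear":[0,3.7,0],"twist":[0,0,0]},{"jaw":0.65,"linear":[0,2,0],"twist":[0,0,0]}]}}

```text
time: 13.05
tcp_pos: [594.2, 81.2, 210.0]
tcp_rot: [0.009, 0.003, 1.0, -0.004]
wrist_force: [-0.3, -1.3, 0.1]
opening: 0.649
```

>>> {"method": "drive_tool", "body": {"series": [{"jaw":0.65,"linear":[0,0.3,0],"twist":[0,0,0]},{"jaw":0.65,"linear":[0,0,0],"twist":[0,0,0]}]}}

```text
time: 13.25
tcp_pos: [594.3, 87.4, 210.6]
tcp_rot: [0.01, 0.0, 1.0, -0.004]
wrist_force: [0.4, -0.3, 0.1]
opening: 0.649
```

>>> {"method": "drive_tool", "body": {"series": [{"jaw":0.65,"linear":[0,-0.4,2],"twist":[-0.008,0.02,0]},{"jaw":0.65,"linear":[0,0,2.5],"twist":[0,0,0]},{"jaw":0.65,"linear":[0,0,1],"twist":[0,0,0]},{"jaw":0.65,"linear":[0,0,0],"twist":[0,0,0]}]}}

```text
time: 13.65
tcp_pos: [596.7, 78.5, 156.1]
tcp_rot: [0.002, 0.002, 1.0, -0.001]
wrist_force: [-0.9, -0.7, 0.9]
opening: 0.647
```

```bash
python3 -c "
from look import *
look('w6',(595,83.5,144))"
```

```text
13.65 [596.7  78.5 156.1] [ 2.1e-03  2.3e-03  1.0e+00 -6.0e-04] 0.6470126079406474 [-0.017 -0.004 -0.003]
pred crop px (np.float64(391.6), np.float64(172.6)) tcp (np.float64(366.7), np.float64(211.7))
  +5mm (np.float64(391.4), np.float64(194.0))
  +5mm (np.float64(416.5), np.float64(172.4))
```

View pics/w6c.png

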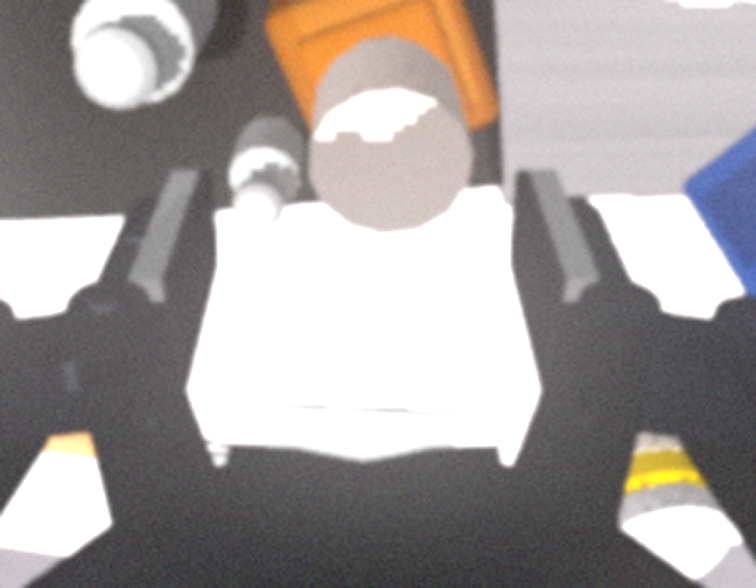

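>>> {"method": "drive_tool", "body": {"series": [{"jaw":0.65,"linear":[0.32,0.49,0],"twist":[0,0.004,-0.004]},{"jaw":0.65,"linear":[0,0,1],"twist":[0,0,0]},{"jaw":0.65,"linear":[0,0,0.5],"twist":[0,0,0]},{"jaw":0.65,"linear":[0,0,0],"twist":[0,0,0]}]}}

```text
time: 14.1
tcp_pos: [595.7, 83.0, 144.3]
tcp_rot: [0.003, 0.001, 1.0, -0.001]
wrist_force: [0.1, 0.4, 0.4]
opening: 0.649
```

>>> {"method": "drive_tool", "body": {"series": [{"jaw":0.65,"linear":[0.2,0.03,1.2],"twist":[0,0.005,-0.002]},{"jaw":0.65,"linear":[0,0,1.6],"twist":[0,0,0]},{"jaw":0.65,"linear":[0,0,0.7],"twist":[0,0,0]},{"jaw":0.65,"linear":[0,0,0],"twist":[0,0,0]}]}}

```text
time: 14.5
tcp_pos: [593.3, 83.5, 105.9]
tcp_rot: [0.0, -0.001, 1.0, -0.001]
wrist_force: [0.1, 0.7, -0.3]
opening: 0.651
```

>>> {"method": "drive_tool", "body": {"series": [{"jaw":0.42,"linear":[0,0,0],"twist":[0,0,0]},{"jaw":0.32,"linear":[0,0,0],"twist":[0,0,0]},{"jaw":0.1,"linear":[0,0,0],"twist":[0,0,0]},{"jaw":0,"linear":[0,0,0],"twist":[0,0,0]},{"jaw":0,"linear":[0,0,0],"twist":[0,0,0]}]}}

```text
time: 15.0
tcp_pos: [593.0, 83.6, 105.3]
tcp_rot: [-0.001, -0.001, 1.0, -0.001]
wrist_force: [0.2, -0.2, -2.0]
opening: 0.367
```

```bash
python3 -c "
from h import *
o=get_obs();print(o['tcp_pos'],o['tcp_rot'],o['opening'],o['wrist_force'])"
```

```text
[592.97282673  83.56279667 105.32498105] [-5.00237392e-04 -7.36333496e-04  9.99999364e-01 -6.93084717e-04] 0.3667190982788247 [ 0.23289874 -0.19880519 -1.99297921]
```

>>> {"method": "drive_tool", "body": {"series": [{"jaw":0,"linear":[0,0,-0.5],"twist":[0,0,0]},{"jaw":0,"linear":[0,0,-2],"twist":[0,0,0]},{"jaw":0,"linear":[0,0,-3],"twist":[0,0,0]},{"jaw":0,"linear":[0,0,-3],"twist":[0,0,0]},{"jaw":0,"linear":[0.2,-1,-1.5],"twist":[0,0,0]}]}}

```text
time: 15.5
tcp_pos: [587.4, 74.1, 204.4]
tcp_rot: [-0.006, -0.001, 1.0, -0.001]
wrist_force: [1.0, -0.2, -1.9]
opening: 0.373
```

>>> {"method": "drive_tool", "body": {"series": [{"jaw":0,"linear":[0.6,-3,-0.5],"twist":[0,0,0]},{"jaw":0,"linear":[1.1,-4.5,0],"twist":[0,0,0]},{"jaw":0,"linear":[1.1,-4.5,0],"twist":[0,0,0]},{"jaw":0,"linear":[1.1,-4.5,0],"twist":[0,0,0]},{"jaw":0,"linear":[1.1,-4.5,0],"twist":[0,0,0]}]}}

```text
time: 16.0
tcp_pos: [538.0, -140.5, 213.9]
tcp_rot: [-0.002, -0.006, 1.0, -0.001]
wrist_force: [0.6, -0.3, -2.7]
opening: 0.371
```

>>> {"method": "drive_tool", "body": {"series": [{"jaw":0,"linear":[1.1,-4.5,0],"twist":[0,0,0]},{"jaw":0,"linear":[1.1,-4.5,0],"twist":[0,0,0]},{"jaw":0,"linear":[1.1,-4.5,0],"twist":[0,0,0]},{"jaw":0,"linear":[0.7,-3,0],"twist":[0,0,0]},{"jaw":0,"linear":[0.2,-1,0],"twist":[0,0,0]}]}}

```text
time: 16.5
tcp_pos: [489.5, -329.7, 213.2]
tcp_rot: [-0.004, -0.003, 1.0, -0.002]
wrist_force: [0.3, 0.8, -3.1]
opening: 0.371
```

>>> {"method": "drive_tool", "body": {"series": [{"jaw":0,"linear":[-0.3,-0.4,1],"twist":[-0.004,-0.008,0.006]},{"jaw":0,"linear":[0,0,3.5],"twist":[0,0,0]},{"jaw":0,"linear":[0,0,3.3],"twist":[0,0,0]},{"jaw":0,"linear":[0,0,1.5],"twist":[0,0,0]},{"jaw":0,"linear":[0,0,0.2],"twist":[0,0,0]}]}}

```text
time: 17.0
tcp_pos: [492.4, -332.5, 112.6]
tcp_rot: [0.001, 0.002, 1.0, 0.001]
wrist_force: [-0.6, 0.0, -3.0]
opening: 0.373
```

>>> {"method": "drive_tool", "body": {"series": [{"jaw":0,"linear":[0,0,0.4],"twist":[0.002,0.002,-0.006]},{"jaw":0,"linear":[0,0,0.2],"twist":[0,0,0]},{"jaw":0,"linear":[0,0,0.1],"twist":[0,0,0]}]}}

```text
time: 17.3
tcp_pos: [493.4, -330.4, 105.4]
tcp_rot: [0.0, -0.003, 1.0, 0.001]
wrist_force: [-0.5, 0.6, -3.7]
opening: 0.369
```

>>> {"method": "drive_tool", "body": {"series": [{"jaw":0,"linear":[0,0,0.12],"twist":[0,0,0.004]},{"jaw":0,"linear":[0,0,0.08],"twist":[0,0,0]}]}}

```text
time: 17.5
tcp_pos: [494.6, -330.9, 105.5]
tcp_rot: [0.001, -0.001, 1.0, -0.0]
wrist_force: [-0.1, -0.3, -2.2]
opening: 0.37
```

>>> {"method": "drive_tool", "body": {"series": [{"jaw":0,"linear":[0,0,0.12],"twist":[0,0,0]},{"jaw":0,"linear":[0,0,0.06],"twist":[0,0,0]}]}}

```text
time: 17.7
tcp_pos: [495.5, -331.3, 105.3]
tcp_rot: [0.002, -0.001, 1.0, -0.001]
wrist_force: [-1.5, 1.3, -1.1]
opening: 0.37
```

>>> {"method": "drive_tool", "body": {"series": [{"jaw":0.5,"linear":[0,0,0.05],"twist":[0,0,0]},{"jaw":0.65,"linear":[0,0,0],"twist":[0,0,0]},{"jaw":0.65,"linear":[0,0,0],"twist":[0,0,0]},{"jaw":0.65,"linear":[0,0,-2],"twist":[0,0,0]},{"jaw":0.65,"linear":[0,0,-4],"twist":[0,0,0]}]}}

```text
time: 18.2
tcp_pos: [492.8, -330.0, 161.1]
tcp_rot: [-0.001, -0.001, 1.0, 0.002]
wrist_force: [0.2, 0.6, -0.0]
opening: 0.656
```

>>> {"method": "drive_tool", "body": {"series": [{"jaw":0.7,"linear":[-0.5,2,-3],"twist":[0,0,0]},{"jaw":0.7,"linear":[-1.5,4.3,-1],"twist":[0,0,0]},{"jaw":0.7,"linear":[-1.5,4.5,0],"twist":[0,0,0]},{"jaw":0.7,"linear":[-1.5,4.5,0],"twist":[0,0,0]},{"jaw":0.7,"linear":[-1.5,4.5,0],"twist":[0,0,0]}]}}

```text
time: 18.7
tcp_pos: [562.8, -136.1, 212.4]
tcp_rot: [0.007, 0.005, 1.0, -0.004]
wrist_force: [0.2, 0.1, 1.1]
opening: 0.699
```

```bash
python3 - <<'E'
from h import *
o=get_obs();print(o['time'],o['tcp_pos'],o['tcp_rot'],o['opening'])
cv2.imwrite('pics/s7.png',snapshot('scene')[:,:,::-1])
E
```

```text
18.7 [ 562.77014066 -136.07107167  212.37041225] [ 0.00681307  0.00536113  0.99995327 -0.00427692] 0.6988179943773932
```

View pics/s7.png

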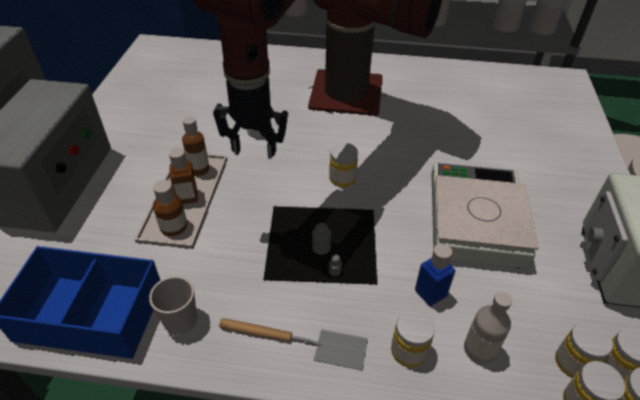

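>>> {"method": "drive_tool", "body": {"series": [{"jaw":0.7,"linear":[-1.2,4.5,0],"twist":[0,0,0]},{"jaw":0.7,"linear":[-1,4,0.5],"twist":[0,0,0]},{"jaw":0.7,"linear":[-0.8,2.5,1],"twist":[0,0,0]},{"jaw":0.7,"linear":[-0.2,0.8,2.5],"twist":[-0.008,0.014,-0.01]},{"jaw":0.7,"linear":[0,0,2],"twist":[0,0,0]}]}}

```text
time: 19.25
tcp_pos: [602.4, -9.7, 157.0]
tcp_rot: [0.007, -0.005, 1.0, 0.001]
wrist_force: [-0.2, 0.6, -0.9]
opening: 0.701
```

>>> {"method": "drive_tool", "body": {"series": [{"jaw":0.7,"linear":[0,0,1.5],"twist":[0,0,0]},{"jaw":0.7,"linear":[0,0,0],"twist":[0,0,0]},{"jaw":0.7,"linear":[0,0,0],"twist":[0,0,0]}]}}

```text
time: 19.55
tcp_pos: [601.2, -9.7, 138.6]
tcp_rot: [0.005, -0.005, 1.0, 0.001]
wrist_force: [0.2, 0.1, -0.2]
opening: 0.701
```

```bash
python3 -c "
from look import *
look('w8',(601,3.5,74))"
```

```text
19.55 [601.2  -9.7 138.6] [ 0.0047 -0.0052  1.      0.0012] 0.7012824632021025 [-0.007  0.009  0.012]
pred crop px (np.float64(416.6), np.float64(77.8)) tcp (np.float64(366.8), np.float64(212.0))
  +5mm (np.float64(416.0), np.float64(95.6))
  +5mm (np.float64(436.0), np.float64(77.9))
```

View pics/w8c.png

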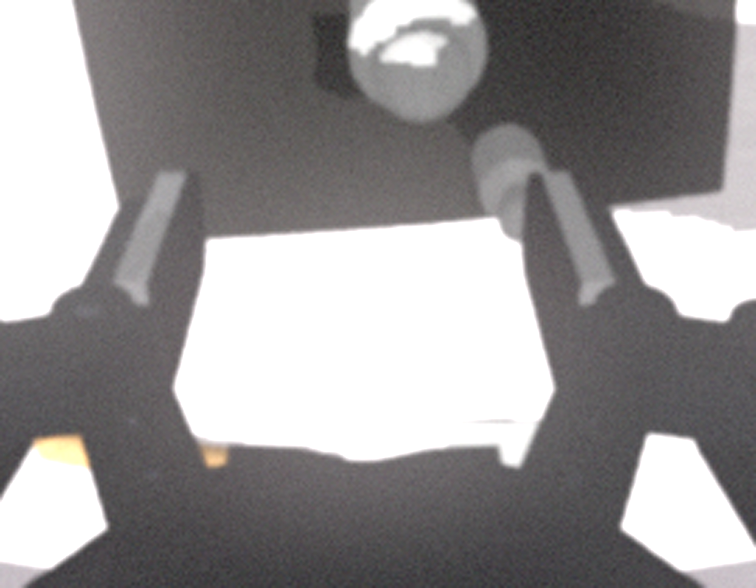

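>>> {"method": "drive_tool", "body": {"series": [{"jaw":0.7,"linear":[0,1.4,0],"twist":[0.002,0.01,0.01]},{"jaw":0.7,"linear":[0,0,1.5],"twist":[0,0,0]},{"jaw":0.7,"linear":[0,0,1.5],"twist":[0,0,0]},{"jaw":0.7,"linear":[0,0,0],"twist":[0,0,0]}]}}

```text
time: 20.0
tcp_pos: [603.1, 1.8, 109.9]
tcp_rot: [0.003, 0.001, 1.0, -0.001]
wrist_force: [0.2, -0.2, -1.2]
opening: 0.701
```

```bash
python3 -c "
from look import *
look('w9',(601,4.3,74))"
```

```text
20.0 [603.1   1.8 109.9] [ 2.6e-03  9.0e-04  1.0e+00 -6.0e-04] 0.7008869145978811 [-0.007 -0.014 -0.015]
pred crop px (np.float64(377.7), np.float64(120.2)) tcp (np.float64(366.8), np.float64(211.8))
  +5mm (np.float64(377.6), np.float64(139.9))
  +5mm (np.float64(399.9), np.float64(120.1))
```

View pics/w9c.png

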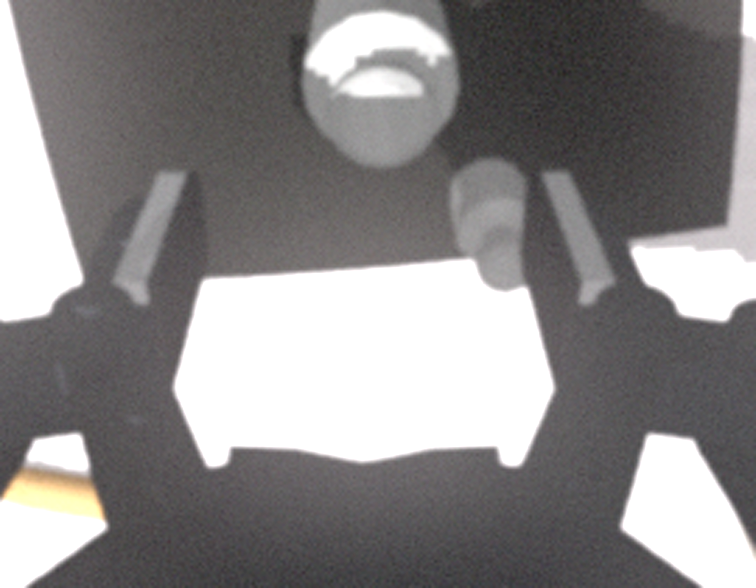

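>>> {"method": "drive_tool", "body": {"series": [{"jaw":0.7,"linear":[0.1,0.33,1],"twist":[0,0.004,0]},{"jaw":0.7,"linear":[0,0,2.5],"twist":[0,0,0]},{"jaw":0.7,"linear":[0,0,2],"twist":[0,0,0]},{"jaw":0.7,"linear":[0,0,0],"twist":[0,0,0]}]}}

```text
time: 20.45
tcp_pos: [603.6, 4.0, 54.3]
tcp_rot: [0.002, 0.001, 1.0, -0.001]
wrist_force: [-0.0, 0.3, 0.4]
opening: 0.706
```

>>> {"method": "drive_tool", "body": {"series": [{"jaw":0.7,"linear":[0.1,0.08,1.5],"twist":[0,0.003,0]},{"jaw":0.7,"linear":[0,0,1.8],"twist":[0,0,0]},{"jaw":0.7,"linear":[0,0,0.6],"twist":[0,0,0]},{"jaw":0.7,"linear":[0,0,0],"twist":[0,0,0]}]}}

```text
time: 20.85
tcp_pos: [603.9, 4.7, 14.5]
tcp_rot: [0.002, 0.002, 1.0, -0.001]
wrist_force: [0.1, 0.4, 0.3]
opening: 0.701
```

>>> {"method": "drive_tool", "body": {"series": [{"jaw":0.7,"linear":[0.15,0.03,0.4],"twist":[0,0.004,0]},{"jaw":0.7,"linear":[0,0,0],"twist":[0,0,0]},{"jaw":0.5,"linear":[0,0,0],"twist":[0,0,0]},{"jaw":0.4,"linear":[0,0,0],"twist":[0,0,0]},{"jaw":0.1,"linear":[0,0,0],"twist":[0,0,0]}]}}

```text
time: 21.35
tcp_pos: [603.9, 5.0, 12.6]
tcp_rot: [0.001, 0.002, 1.0, -0.001]
wrist_force: [-0.1, -0.6, -5.0]
opening: 0.452
```

>>> {"method": "drive_tool", "body": {"series": [{"jaw":0,"linear":[0,0,0],"twist":[0,0,0]},{"jaw":0,"linear":[0,0,0],"twist":[0,0,0]},{"jaw":0,"linear":[0,0,0],"twist":[0,0,0]}]}}

```text
time: 21.65
tcp_pos: [603.8, 5.0, 12.6]
tcp_rot: [0.001, 0.002, 1.0, -0.001]
wrist_force: [0.8, 1.0, -1.5]
opening: 0.459
```

>>> {"method": "drive_tool", "body": {"series": [{"jaw":0,"linear":[0,0,-0.5],"twist":[0,0,0]},{"jaw":0,"linear":[0,0,-2],"twist":[0,0,0]},{"jaw":0,"linear":[0,0,-3],"twist":[0,0,0]},{"jaw":0,"linear":[0,0,-3.5],"twist":[0,0,0]},{"jaw":0,"linear":[0.3,1,-2],"twist":[0,0,0]}]}}

```text
time: 22.15
tcp_pos: [594.2, 14.9, 118.8]
tcp_rot: [-0.007, 0.002, 1.0, -0.001]
wrist_force: [1.1, 1.0, -4.4]
opening: 0.457
```

>>> {"method": "drive_tool", "body": {"series": [{"jaw":0,"linear":[0.9,3,-1],"twist":[0,0,0]},{"jaw":0,"linear":[1.3,4.4,0],"twist":[0,0,0]},{"jaw":0,"linear":[1.3,4.4,0],"twist":[0,0,0]},{"jaw":0,"linear":[1.3,4.4,0],"twist":[0,0,0]},{"jaw":0,"linear":[1.3,4.4,0],"twist":[0,0,0]}]}}

```text
time: 22.65
tcp_pos: [536.1, 221.7, 134.5]
tcp_rot: [-0.003, 0.007, 1.0, -0.002]
wrist_force: [0.9, 1.1, -4.3]
opening: 0.449
```

>>> {"method": "drive_tool", "body": {"series": [{"jaw":0,"linear":[1.1,4.3,0],"twist":[0,0,0]},{"jaw":0,"linear":[1,3.6,0],"twist":[0,0,0]},{"jaw":0,"linear":[0.6,2.3,0],"twist":[0,0,0]},{"jaw":0,"linear":[0.2,0.8,0],"twist":[0,0,0]},{"jaw":0,"linear":[0,0,0],"twist":[0,0,0]}]}}

```text
time: 23.15
tcp_pos: [501.4, 341.2, 132.8]
tcp_rot: [-0.006, 0.003, 1.0, -0.002]
wrist_force: [-0.0, 0.1, -5.2]
opening: 0.455
```

```bash
python3 -c "
from look import *
look('w10',(503,345,75))
im=snapshot('top')[:,:,::-1];cv2.imwrite('pics/t10.png',im)
im=snapshot('scene')[:,:,::-1];cv2.imwrite('pics/s10.png',cv2.resize(im[150:290,400:600],None,fx=4,fy=4))"
```

```text
23.15 [501.4 341.2 132.8] [-0.0059  0.0034  1.     -0.0021] 0.45513172543672914 [0.006 0.    0.007]
pred crop px (np.float64(382.4), np.float64(98.9)) tcp (np.float64(366.7), np.float64(211.7))
  +5mm (np.float64(382.4), np.float64(117.1))
  +5mm (np.float64(402.3), np.float64(98.8))
```

View pics/w10c.png

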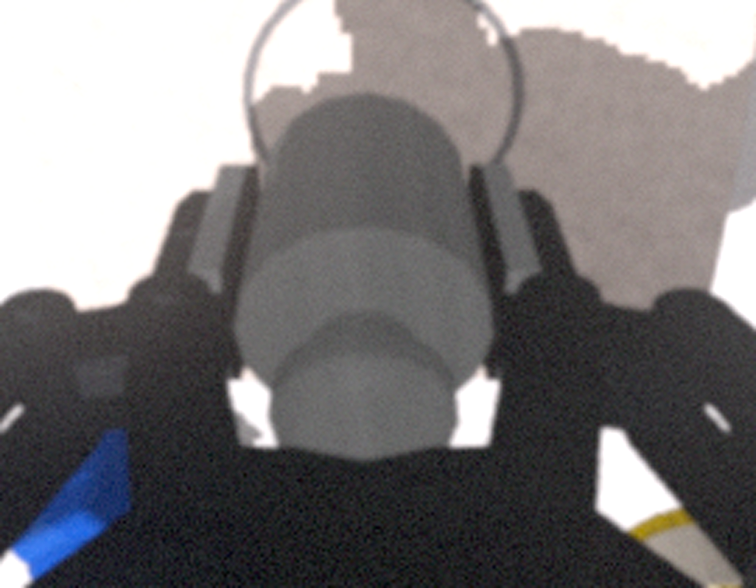

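View pics/s10.png

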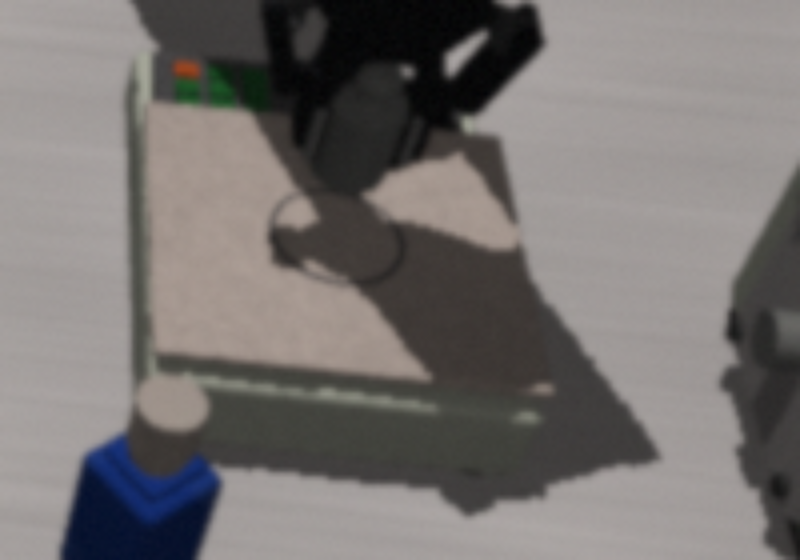

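```bash
python3 - <<'E'
from h import *
p=camera_params('wrist');o=get_obs();T=o['tcp_pos'];M=Rq(o['tcp_rot'])
# weight: at grasp tcp z 12.6, base z 4 => cyl top (52) is 43.4-? above base: z=52+... 
h=4+48-12.6
f=lambda X:[(q-r+.5)*2.8-.5 for q,r in zip(proj(p,X,True),(190,190))]
for dx in(-4,-2,0,2):
  # tool x = -world X
  P=T+M@np.array([-dx+20,0,-h]); Q=T+M@np.array([-dx,20,-h]);Q2=T+M@np.array([-dx,-20,-h]);K=T+M@np.array([-dx+13,0,-(74-12.6)])
  B=T+M@np.array([-dx+20,0,-(4-12.6)])
  print(dx,'near top edge',np.round(f(P)),'sides',np.round(f(Q)),np.round(f(Q2)),'knob near edge',np.round(f(K)),'base near',np.round(f(B)))
E
```

```text
-4 near top edge [368. 212.] sides [502. 323.] [233. 324.] knob near edge [369. 356.] base near [367.  77.]
-2 near top edge [368. 224.] sides [501. 333.] [234. 334.] knob near edge [369. 369.] base near [367.  87.]
0 near top edge [368. 237.] sides [500. 343.] [235. 344.] knob near edge [369. 381.] base near [367.  97.]
2 near top edge [368. 248.] sides [499. 353.] [236. 354.] knob near edge [368. 392.] base near [367. 107.]
```

```bash
python3 - <<'E'
from h import *
t=cv2.imread('pics/top0.png')[190:226,165:203];
cv2.imwrite('pics/ring.png',cv2.resize(t,None,fx=14,fy=14,interpolation=cv2.INTER_CUBIC))
g=t.astype(np.float32).mean(2);b=cv2.resize(g,None,fx=8,fy=8,interpolation=cv2.INTER_CUBIC)
# radial dark minimum about a guess
c=np.array([184-165,208-190],float)
for it in range(3):
  pts=[]
  for a in np.radians(np.arange(0,360,6)):
    rs=np.arange(10,18,.1);xs=c[0]+rs*np.cos(a);ys=c[1]+rs*np.sin(a)
    v=cv2.remap(g,xs.astype(np.float32)[None],ys.astype(np.float32)[None],cv2.INTER_LINEAR)[0]
    i=v.argmin();pts.append((xs[i],ys[i]))
  e=cv2.fitEllipse(np.array(pts,np.float32));c=np.array(e[0])
p=camera_params('top');print(e, c+[165,190], onz(p,c[0]+165,c[1]+190,75))
# wrist ring
w=cv2.imread('pics/w10.png')
cv2.imwrite('pics/ringw.png',cv2.convertScaleAbs(cv2.resize(w[150:290,240:420],None,fx=4,fy=4,interpolation=cv2.INTER_CUBIC),alpha=1.3))
E
```

```text
((18.490047454833984, 18.879804611206055), (26.40829849243164, 31.7995548248291), 2.9613938331604004) [183.49004745 208.87980461] [499.83703342 344.51033094  75.        ]
```

View pics/ringw.png

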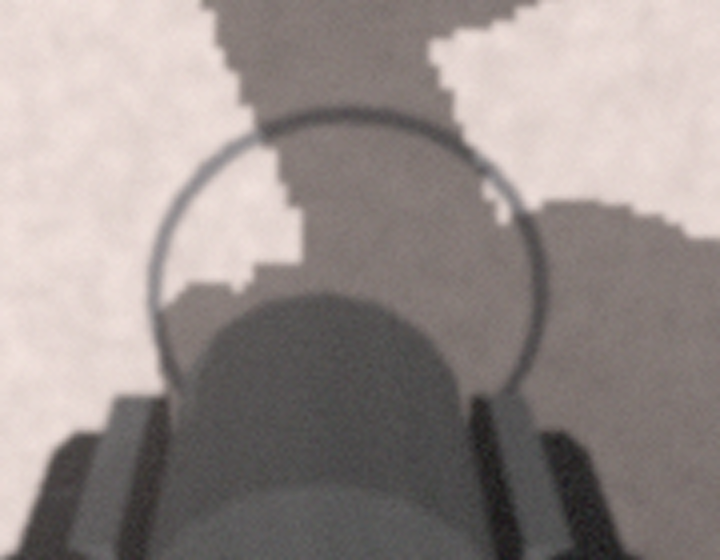

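```bash
python3 - <<'E'
from h import *
from scipy.optimize import least_squares
p=camera_params('wrist')
q=[(152,287),(543,287),(349,116),(178,388),(517,385),(258,138),(482,163),(190,190),(524,220)]
P=np.array([onz(p,(u+.5)/4-.5+240,(v+.5)/4-.5+150,75,True)[:2] for u,v in q])
r=least_squares(lambda c:np.hypot(*(P-c[:2]).T)-c[2],[503,345,36]);print(r.x,r.fun.round(1))
t=cv2.imread('pics/top0.png')
E
```

```text
[505.29897565 343.24630635  34.6588797 ] [-0.   0.   0.1  0.   0.  -0.2  0.2  0.  -0.2]
```

View pics/ring.png

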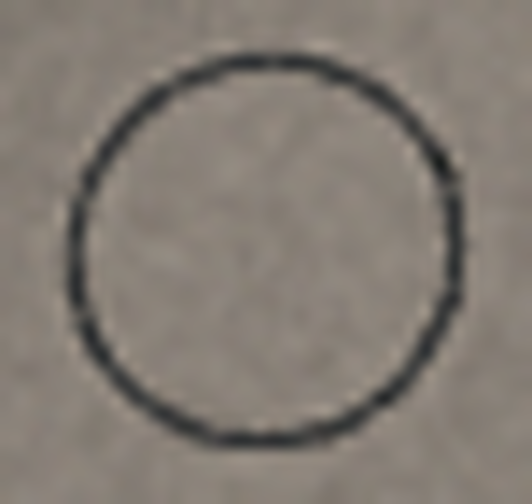

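>>> {"method": "drive_tool", "body": {"series": [{"jaw":0,"linear":[-0.36,0.36,0],"twist":[-0.003,-0.012,-0.004]},{"jaw":0,"linear":[0,0,1.5],"twist":[0,0,0]},{"jaw":0,"linear":[0,0,1.2],"twist":[0,0,0]},{"jaw":0,"linear":[0,0,0.3],"twist":[0,0,0]},{"jaw":0,"linear":[0,0,0],"twist":[0,0,0]}]}}

```text
time: 23.8
tcp_pos: [507.8, 338.4, 99.2]
tcp_rot: [0.0, 0.006, 1.0, -0.002]
wrist_force: [0.5, 0.8, -5.0]
opening: 0.458
```

>>> {"method": "drive_tool", "body": {"series": [{"jaw":0,"linear":[0.28,0.64,0],"twist":[-0.003,0,-0.008]},{"jaw":0,"linear":[0,0,0.4],"twist":[0,0,0]},{"jaw":0,"linear":[0,0,0],"twist":[0,0,0]}]}}

```text
time: 24.1
tcp_pos: [504.8, 345.2, 94.6]
tcp_rot: [-0.0, 0.001, 1.0, -0.0]
wrist_force: [-0.2, 0.1, -5.2]
opening: 0.459
```

>>> {"method": "drive_tool", "body": {"series": [{"jaw":0,"linear":[0,0,0.4],"twist":[0,0,0]},{"jaw":0,"linear":[0,0,0.3],"twist":[0,0,0]},{"jaw":0,"linear":[0,0,0],"twist":[0,0,0]}]}}

```text
time: 24.4
tcp_pos: [505.1, 345.8, 87.8]
tcp_rot: [0.001, 0.001, 1.0, 0.0]
wrist_force: [-0.4, -0.3, -5.7]
opening: 0.457
```

```bash
python3 -c "
from look import *
look('w11',(503.7,344.5,75),(150,360,220,420),2.8)"
```

```text
24.4 [505.1 345.8  87.8] [6.e-04 9.e-04 1.e+00 2.e-04] 0.45695067192316874 [ 0.001 -0.001 -0.002]
pred crop px (np.float64(276.0), np.float64(284.8)) tcp (np.float64(282.8), np.float64(323.8))
  +5mm (np.float64(276.1), np.float64(306.2))
  +5mm (np.float64(300.8), np.float64(284.8))
```

View pics/w11c.png

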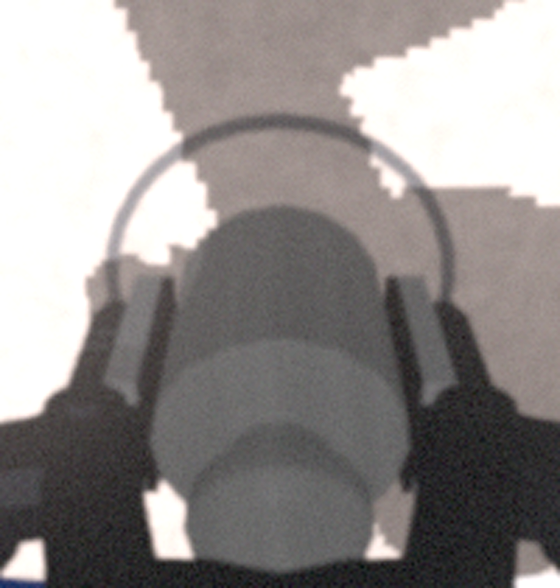

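```bash
python3 - <<'E'
from h import *
p=camera_params('wrist')
f=lambda X:round((proj(p,X,True)[1]-150+.5)*2.8-.5,1)
for x in (500,502,504,506): print(x,'weight near base',f((x-20,345.8,79.2)),'ring near',f((x-36,345,75)))
E
```

```text
500 weight near base 183.4 ring near 94.6
502 weight near base 193.3 ring near 104.9
504 weight near base 203.1 ring near 115.2
506 weight near base 212.8 ring near 125.4
```

>>> {"method": "drive_tool", "body": {"series": [{"jaw":0,"linear":[-0.05,-0.03,0.2],"twist":[0,0,0]},{"jaw":0,"linear":[0,0,0.15],"twist":[0,0,0]},{"jaw":0,"linear":[0,0,0.05],"twist":[0,0,0]}]}}

```text
time: 24.75
tcp_pos: [506.0, 345.5, 84.0]
tcp_rot: [0.001, 0.001, 1.0, 0.0]
wrist_force: [-0.1, -0.5, -5.4]
opening: 0.456
```

>>> {"method": "drive_tool", "body": {"series": [{"jaw":0,"linear":[0.03,0,0.1],"twist":[0,0,0]},{"jaw":0,"linear":[0.03,0,0.06],"twist":[0,0,0]}]}}

```text
time: 24.95
tcp_pos: [506.1, 345.6, 83.6]
tcp_rot: [0.002, 0.001, 1.0, 0.0]
wrist_force: [-1.5, -0.7, 0.2]
opening: 0.455
```

>>> {"method": "drive_tool", "body": {"series": [{"jaw":0.5,"linear":[0,0,0.02],"twist":[0,0,0]},{"jaw":0.6,"linear":[0,0,0],"twist":[0,0,0]},{"jaw":0.7,"linear":[0,0,0],"twist":[0,0,0]},{"jaw":0.7,"linear":[0,0,0],"twist":[0,0,0]}]}}

```text
time: 25.35
tcp_pos: [508.3, 346.9, 86.1]
tcp_rot: [0.004, 0.001, 1.0, 0.002]
wrist_force: [-1.0, 0.3, -0.6]
opening: 0.7
```

>>> {"method": "drive_tool", "body": {"series": [{"jaw":0.7,"linear":[0,0,-2],"twist":[0,0,0]},{"jaw":0.7,"linear":[0,0,-4],"twist":[0,0,0]},{"jaw":0.7,"linear":[0,0,-4],"twist":[0,0,0]},{"jaw":0.7,"linear":[0,-3,-1],"twist":[0,0,0]},{"jaw":0.7,"linear":[0,-4.8,0],"twist":[0,0,0]}]}}

```text
time: 25.85
tcp_pos: [506.8, 271.0, 199.6]
tcp_rot: [0.004, -0.002, 1.0, 0.003]
wrist_force: [0.4, -0.9, -0.6]
opening: 0.701
```

>>> {"method": "drive_tool", "body": {"series": [{"jaw":0.65,"linear":[0,-4.9,0],"twist":[0,0,0]},{"jaw":0.65,"linear":[0,-4.9,0],"twist":[0,0,0]},{"jaw":0.65,"linear":[0,-4.9,0],"twist":[0,0,0]},{"jaw":0.65,"linear":[0,-4.9,0],"twist":[0,0,0]},{"jaw":0.65,"linear":[0,-4.9,0],"twist":[0,0,0]}]}}

```text
time: 26.35
tcp_pos: [509.1, 20.7, 202.4]
tcp_rot: [0.009, -0.005, 1.0, 0.003]
wrist_force: [0.7, -0.1, -0.4]
opening: 0.653
```

```bash
python3 - <<'E'
from h import *
im=snapshot('top')[:,:,::-1].copy();cv2.imwrite('pics/t12.png',im);s=snapshot('scene')[:,:,::-1].copy();cv2.imwrite('pics/s12.png',s)
a=cv2.resize(im[160:260,135:240],(630,600),interpolation=cv2.INTER_CUBIC)
cv2.imwrite('pics/t12c.png',a)
E
```

```text
(no output)
```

View pics/t12c.png

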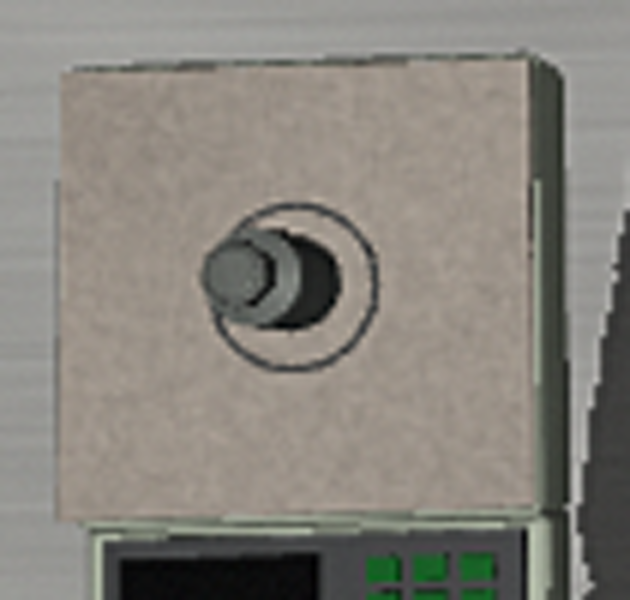

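View pics/t12.png

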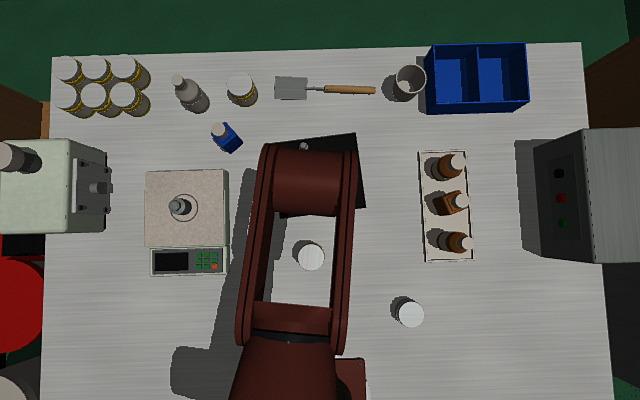

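```bash
python3 - <<'E'
from h import *
p=camera_params('top')
c=lambda u,v:((u+.5)/6-.5+135,(v+.5)/6-.5+160)
print('knob',onz(p,*c(236,272.5),145),'ring',onz(p,*c(296,287.5),75))
# cylinder top: extents x 202..301? y 227..329
print('cyl top',onz(p,*c(252,279),123))
E
```

```text
knob [505.09675035 341.87094269 145.        ] ring [503.2944007  343.45297932  75.        ]
cyl top [503.95515059 343.90208229 123.        ]
```

>>> {"method": "drive_tool", "body": {"series": [{"jaw":0.65,"linear":[0.2,-4.9,0],"twist":[0,0,0]},{"jaw":0.65,"linear":[0.2,-4.9,0],"twist":[0,0,0]},{"jaw":0.65,"linear":[0.2,-4.9,0],"twist":[0,0,0]},{"jaw":0.65,"linear":[0.2,-4.9,0],"twist":[0,0,0]},{"jaw":0.65,"linear":[0.2,-4.9,0],"twist":[0,0,0]}]}}

```text
time: 26.95
tcp_pos: [502.6, -223.9, 202.9]
tcp_rot: [0.012, -0.006, 1.0, 0.003]
wrist_force: [1.3, -0.0, -0.6]
opening: 0.647
```

>>> {"method": "drive_tool", "body": {"series": [{"jaw":0.65,"linear":[0,-4,0],"twist":[0,0,0]},{"jaw":0.65,"linear":[0,-2,0],"twist":[0,0,0]},{"jaw":0.65,"linear":[0,-0.5,0],"twist":[0,0,0]},{"jaw":0.65,"linear":[0,0,0],"twist":[0,0,0]}]}}

```text
time: 27.35
tcp_pos: [503.8, -295.1, 202.8]
tcp_rot: [0.013, -0.003, 1.0, 0.003]
wrist_force: [-0.2, 0.5, 1.0]
opening: 0.648
```

>>> {"method": "drive_tool", "body": {"series": [{"jaw":0.65,"linear":[0.6,-3,0],"twist":[0.006,0.026,0.006]},{"jaw":0.65,"linear":[0,0,2.5],"twist":[0,0,0]},{"jaw":0.65,"linear":[0,0,2],"twist":[0,0,0]},{"jaw":0.65,"linear":[0,0,0],"twist":[0,0,0]}]}}

```text
time: 27.75
tcp_pos: [500.8, -319.3, 157.8]
tcp_rot: [0.001, -0.003, 1.0, -0.0]
wrist_force: [-0.5, -0.1, 0.4]
opening: 0.65
```

>>> {"method": "drive_tool", "body": {"series": [{"jaw":0.65,"linear":[0.5,-1.2,0],"twist":[0,0.002,0.005]},{"jaw":0.65,"linear":[0,0,0.5],"twist":[0,0,0]},{"jaw":0.65,"linear":[0,0,0],"twist":[0,0,0]}]}}

```text
time: 28.05
tcp_pos: [497.2, -329.7, 154.8]
tcp_rot: [0.001, -0.002, 1.0, -0.0]
wrist_force: [-0.7, 0.5, 0.3]
opening: 0.652
```

>>> {"method": "drive_tool", "body": {"series": [{"jaw":0.65,"linear":[0,0,0],"twist":[0,0,0]}]}}

```text
time: 28.15
tcp_pos: [497.6, -329.9, 155.7]
tcp_rot: [0.001, -0.002, 1.0, -0.001]
wrist_force: [0.4, -0.4, 0.6]
opening: 0.652
```

>>> {"method": "drive_tool", "body": {"series": [{"jaw":0.65,"linear":[0.2,-0.15,1.5],"twist":[0,0.002,0.003]},{"jaw":0.65,"linear":[0,0,2],"twist":[0,0,0]},{"jaw":0.65,"linear":[0,0,1.3],"twist":[0,0,0]},{"jaw":0.65,"linear":[0,0,0],"twist":[0,0,0]}]}}

```text
time: 28.55
tcp_pos: [496.1, -332.2, 106.1]
tcp_rot: [0.001, -0.0, 1.0, -0.002]
wrist_force: [-0.4, 0.6, 0.8]
opening: 0.648
```

>>> {"method": "drive_tool", "body": {"series": [{"jaw":0.65,"linear":[0.1,0.1,0.1],"twist":[-0.003,0,0]},{"jaw":0.45,"linear":[0,0,0],"twist":[0,0,0]},{"jaw":0.32,"linear":[0,0,0],"twist":[0,0,0]},{"jaw":0.1,"linear":[0,0,0],"twist":[0,0,0]},{"jaw":0,"linear":[0,0,0],"twist":[0,0,0]}]}}

```text
time: 29.05
tcp_pos: [495.0, -331.2, 105.4]
tcp_rot: [0.001, 0.0, 1.0, -0.0]
wrist_force: [-0.1, 0.2, -3.3]
opening: 0.37
```

>>> {"method": "drive_tool", "body": {"series": [{"jaw":0,"linear":[0,0,0],"twist":[0,0,0]},{"jaw":0,"linear":[0,0,0],"twist":[0,0,0]}]}}

```text
time: 29.25
tcp_pos: [494.9, -331.1, 105.3]
tcp_rot: [0.001, 0.0, 1.0, -0.0]
wrist_force: [-0.2, 0.1, -0.9]
opening: 0.371
```

```bash
python3 -c "
from h import *
o=get_obs();print(o['tcp_pos'],o['tcp_rot'],o['opening'],o['wrist_force'])"
```

```text
[ 494.88848679 -331.09513262  105.27672633] [ 9.52460277e-04  1.15569901e-05  9.99999541e-01 -9.96075795e-05] 0.37088465902547807 [-0.1728017   0.05592297 -0.92747213]
```

>>> {"method": "drive_tool", "body": {"series": [{"jaw":0,"linear":[0,0,-0.5],"twist":[0,0,0]},{"jaw":0,"linear":[0,0,-2],"twist":[0,0,0]},{"jaw":0,"linear":[0,0,-3],"twist":[0,0,0]},{"jaw":0,"linear":[0,1,-1],"twist":[0,0,0]},{"jaw":0,"linear":[-0.3,3,0],"twist":[0,0,0]}]}}

```text
time: 29.75
tcp_pos: [496.5, -291.9, 171.7]
tcp_rot: [-0.0, 0.002, 1.0, 0.0]
wrist_force: [0.4, 1.1, -3.7]
opening: 0.369
```

>>> {"method": "drive_tool", "body": {"series": [{"jaw":0,"linear":[-1.2,4.6,0],"twist":[0,0,0]},{"jaw":0,"linear":[-1.2,4.6,0],"twist":[0,0,0]},{"jaw":0,"linear":[-1.2,4.6,0],"twist":[0,0,0]},{"jaw":0,"linear":[-1.2,4.6,0],"twist":[0,0,0]},{"jaw":0,"linear":[-1.2,4.6,0],"twist":[0,0,0]}]}}

```text
time: 30.25
tcp_pos: [557.1, -54.4, 171.5]
tcp_rot: [0.001, 0.006, 1.0, 0.0]
wrist_force: [1.0, -0.8, -3.1]
opening: 0.371
```

>>> {"method": "drive_tool", "body": {"series": [{"jaw":0,"linear":[-1.1,4.5,0],"twist":[0,0,-0.004]},{"jaw":0,"linear":[-1.1,4.3,0],"twist":[0,0,0]},{"jaw":0,"linear":[-0.7,2.8,0],"twist":[0,0,0]},{"jaw":0,"linear":[-0.3,1,0],"twist":[0,0,0]},{"jaw":0,"linear":[0,0,0],"twist":[0,0,0]}]}}

```text
time: 30.75
tcp_pos: [587.8, 86.5, 169.6]
tcp_rot: [-0.0, -0.001, 1.0, 0.002]
wrist_force: [0.2, -0.4, -3.9]
opening: 0.373
```

>>> {"method": "drive_tool", "body": {"series": [{"jaw":0,"linear":[0,0,0],"twist":[0,0,0]}]}}

```text
time: 30.85
tcp_pos: [587.2, 86.1, 169.1]
tcp_rot: [-0.001, -0.001, 1.0, 0.001]
wrist_force: [1.0, -0.5, -3.7]
opening: 0.375
```

>>> {"method": "drive_tool", "body": {"series": [{"jaw":0,"linear":[-0.4,-0.25,1.5],"twist":[0.002,-0.002,0.002]},{"jaw":0,"linear":[0,0,2.3],"twist":[0,0,0]},{"jaw":0,"linear":[0,0,1.3],"twist":[0,0,0]},{"jaw":0,"linear":[0,0,0.2],"twist":[0,0,0]}]}}

```text
time: 31.25
tcp_pos: [591.3, 77.7, 112.5]
tcp_rot: [0.0, 0.003, 1.0, -0.001]
wrist_force: [-0.6, -1.0, -2.7]
opening: 0.373
```

>>> {"method": "drive_tool", "body": {"series": [{"jaw":0,"linear":[-0.05,0.58,0.2],"twist":[-0.002,0,-0.005]},{"jaw":0,"linear":[0,0,0.05],"twist":[0,0,0]},{"jaw":0,"linear":[0,0,0],"twist":[0,0,0]}]}}

```text
time: 31.55
tcp_pos: [591.9, 82.2, 109.6]
tcp_rot: [0.0, 0.002, 1.0, 0.0]
wrist_force: [1.0, 0.7, -2.8]
opening: 0.374
```

>>> {"method": "drive_tool", "body": {"series": [{"jaw":0,"linear":[0,0.12,0.2],"twist":[0,0,-0.003]},{"jaw":0,"linear":[0,0,0.1],"twist":[0,0,0]},{"jaw":0,"linear":[0,0,0],"twist":[0,0,0]}]}}

```text
time: 31.85
tcp_pos: [593.3, 83.8, 108.3]
tcp_rot: [0.002, -0.0, 1.0, 0.0]
wrist_force: [-0.1, 0.0, -3.8]
opening: 0.373
```

>>> {"method": "drive_tool", "body": {"series": [{"jaw":0,"linear":[0.12,-0.03,0.2],"twist":[0,0.004,0]},{"jaw":0,"linear":[0.02,0,0.1],"twist":[0,0,0]}]}}

```text
time: 32.05
tcp_pos: [592.2, 83.6, 105.8]
tcp_rot: [0.0, -0.0, 1.0, 0.0]
wrist_force: [0.4, -0.4, -3.3]
opening: 0.371
```

>>> {"method": "drive_tool", "body": {"series": [{"jaw":0,"linear":[0,0,0.12],"twist":[0,0,0]},{"jaw":0,"linear":[0.02,0,0.08],"twist":[0,0,0]}]}}

```text
time: 32.25
tcp_pos: [592.8, 83.7, 105.3]
tcp_rot: [0.001, -0.001, 1.0, 0.0]
wrist_force: [-2.2, -0.4, 3.2]
opening: 0.373
```

>>> {"method": "drive_tool", "body": {"series": [{"jaw":0.5,"linear":[0,0,0],"twist":[0,0,0]},{"jaw":0.65,"linear":[0,0,0],"twist":[0,0,0]},{"jaw":0.65,"linear":[0,0,0],"twist":[0,0,0]},{"jaw":0.65,"linear":[0,0,-2],"twist":[0,0,0]},{"jaw":0.65,"linear":[0,0,-4],"twist":[0,0,0]}]}}

```text
time: 32.75
tcp_pos: [589.2, 83.5, 160.5]
tcp_rot: [-0.004, -0.0, 1.0, 0.0]
wrist_force: [1.0, 0.0, -0.2]
opening: 0.647
```

>>> {"method": "drive_tool", "body": {"series": [{"jaw":0.7,"linear":[0,-1,-3],"twist":[0,0,0]},{"jaw":0.7,"linear":[0,-4,-1],"twist":[0,0,0]},{"jaw":0.7,"linear":[0,-4.8,0],"twist":[0,0,0]},{"jaw":0.7,"linear":[0,-4.8,0],"twist":[0,0,0]},{"jaw":0.7,"linear":[0,-4.8,0],"twist":[0,0,0]}]}}

```text
time: 33.25
tcp_pos: [595.0, -110.1, 210.8]
tcp_rot: [0.004, -0.006, 1.0, 0.0]
wrist_force: [0.5, -0.5, 1.1]
opening: 0.699
```

>>> {"method": "drive_tool", "body": {"series": [{"jaw":0.7,"linear":[0,-4.8,0],"twist":[0,0,0]},{"jaw":0.7,"linear":[0,-4.8,0],"twist":[0,0,0]},{"jaw":0.7,"linear":[0,-4.5,0],"twist":[0,0,0]},{"jaw":0.7,"linear":[0,-3.5,0],"twist":[0,0,0]},{"jaw":0.7,"linear":[0,-1,0],"twist":[0,0,0]}]}}

```text
time: 33.75
tcp_pos: [596.0, -309.4, 211.8]
tcp_rot: [0.006, -0.004, 1.0, -0.001]
wrist_force: [0.3, 0.1, -0.5]
opening: 0.697
```

Check the square bottle against its original top-view position.

```bash
cat > cmp.py <<'E'
from meas import *
import sys
def cmpi(name,which):
    p=camera_params('top');im=snapshot('top')[:,:,::-1].copy();cv2.imwrite(f'pics/{name}.png',im)
    a=cv2.imread('pics/top0.png')
    D=dict(sq=((285,165),144),tall=((319,192),159),stout=((348,158),132),big=None)
    for n in which:
        c,z=D[n]
        for th in(60,75,90):
            x=caps(a,[c],th)[0];y=caps(im,[c],th)[0]
            print(n,th,np.round(x,2),np.round(y,2),(onz(p,y[0],y[1],z)-onz(p,x[0],x[1],z)).round(1))
    k=5.5
    l=cv2.resize(a[130:215,265:325] if which==['sq'] else a[120:225,260:375],None,fx=3.4,fy=3.4,interpolation=cv2.INTER_CUBIC)
    r=cv2.resize(im[130:215,265:325] if which==['sq'] else im[120:225,260:375],None,fx=3.4,fy=3.4,interpolation=cv2.INTER_CUBIC)
    cv2.imwrite(f'pics/{name}c.png',cv2.convertScaleAbs(np.hstack([l,r]),alpha=1.4))
E
python3 -c "
from cmp import *
cmpi('t13',['sq'])"
```

```text
sq 60 [284.21 164.62  14.04  14.18] [284.25 164.37  14.35  15.18] [ 0.6 -0.1  0. ]
sq 75 [284.18 164.56  13.77  13.85] [284.16 164.21  14.17  14.53] [0.9 0.  0. ]
sq 90 [284.17 164.52  13.47  13.54] [284.12 164.16  13.96  14.21] [0.9 0.1 0. ]
```

View pics/t13c.png

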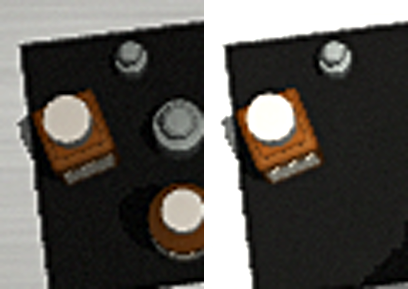

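>>> {"method": "drive_tool", "body": {"series": [{"jaw":0.7,"linear":[0.4,-1.8,1],"twist":[-0.002,0.012,0.008]},{"jaw":0.7,"linear":[0,0,3],"twist":[0,0,0]},{"jaw":0.7,"linear":[0,0,2.3],"twist":[0,0,0]},{"jaw":0.7,"linear":[0,0,0],"twist":[0,0,0]}]}}

```text
time: 34.2
tcp_pos: [593.6, -324.9, 148.3]
tcp_rot: [0.001, 0.0, 1.0, 0.0]
wrist_force: [0.0, 0.4, -1.3]
opening: 0.704
```

>>> {"method": "drive_tool", "body": {"series": [{"jaw":0.7,"linear":[0,0,0],"twist":[0,0,0]}]}}

```text
time: 34.3
tcp_pos: [594.0, -323.6, 148.7]
tcp_rot: [0.001, -0.0, 1.0, 0.0]
wrist_force: [0.0, -0.1, -0.1]
opening: 0.701
```

>>> {"method": "drive_tool", "body": {"series": [{"jaw":0.7,"linear":[0.35,-0.9,0.5],"twist":[0,0.002,0]},{"jaw":0.7,"linear":[0,0,1],"twist":[0,0,0]},{"jaw":0.7,"linear":[0,0,0.3],"twist":[0,0,0]},{"jaw":0.7,"linear":[0,0,0],"twist":[0,0,0]}]}}

```text
time: 34.7
tcp_pos: [592.5, -332.6, 133.6]
tcp_rot: [0.002, -0.002, 1.0, -0.001]
wrist_force: [-0.6, 0.2, 0.0]
opening: 0.7
```

>>> {"method": "drive_tool", "body": {"series": [{"jaw":0.7,"linear":[0.25,0,1.5],"twist":[0,0.003,0.003]},{"jaw":0.7,"linear":[0,0,1.7],"twist":[0,0,0]},{"jaw":0.7,"linear":[0,0,0.4],"twist":[0,0,0]},{"jaw":0.7,"linear":[0,0,0],"twist":[0,0,0]}]}}

```text
time: 35.1
tcp_pos: [589.7, -332.6, 94.3]
tcp_rot: [0.0, 0.0, 1.0, -0.001]
wrist_force: [-0.2, -0.3, 0.6]
opening: 0.699
```

>>> {"method": "drive_tool", "body": {"series": [{"jaw":0.7,"linear":[-0.06,0,-0.2],"twist":[-0.002,0,0]},{"jaw":0.5,"linear":[0,0,0],"twist":[0,0,0]},{"jaw":0.35,"linear":[0,0,0],"twist":[0,0,0]},{"jaw":0.1,"linear":[0,0,0],"twist":[0,0,0]},{"jaw":0,"linear":[0,0,0],"twist":[0,0,0]}]}}

```text
time: 35.6
tcp_pos: [590.3, -332.4, 96.2]
tcp_rot: [-0.0, 0.0, 1.0, 0.0]
wrist_force: [0.1, 0.3, -2.5]
opening: 0.418
```

>>> {"method": "drive_tool", "body": {"series": [{"jaw":0,"linear":[0,0,0],"twist":[0,0,0]},{"jaw":0,"linear":[0,0,0],"twist":[0,0,0]}]}}

```text
time: 35.8
tcp_pos: [590.3, -332.3, 96.2]
tcp_rot: [-0.0, 0.0, 1.0, 0.0]
wrist_force: [-0.4, 0.7, -2.2]
opening: 0.419
```

>>> {"method": "drive_tool", "body": {"series": [{"jaw":0,"linear":[0,0,-0.5],"twist":[0,0,0]},{"jaw":0,"linear":[0,0,-2],"twist":[0,0,0]},{"jaw":0,"linear":[0,0,-2.5],"twist":[0,0,0]},{"jaw":0,"linear":[0,1.5,-0.5],"twist":[0,0,0]},{"jaw":0,"linear":[-0.2,3.5,0],"twist":[0,0,0]}]}}

```text
time: 36.3
tcp_pos: [590.2, -283.5, 150.9]
tcp_rot: [-0.002, 0.003, 1.0, 0.001]
wrist_force: [0.2, 0.8, -3.5]
opening: 0.418
```

>>> {"method": "drive_tool", "body": {"series": [{"jaw":0,"linear":[-0.4,4.5,0],"twist":[0,0,0]},{"jaw":0,"linear":[-0.4,4.5,0],"twist":[0,0,0]},{"jaw":0,"linear":[-0.4,4.3,0],"twist":[0,0,0]},{"jaw":0,"linear":[-0.4,3.5,0],"twist":[0,0,0]},{"jaw":0,"linear":[-0.2,1.8,0],"twist":[0,0,0]}]}}

```text
time: 36.8
tcp_pos: [606.3, -84.2, 148.3]
tcp_rot: [-0.003, 0.003, 1.0, 0.003]
wrist_force: [1.1, -0.3, -4.1]
opening: 0.42
```

>>> {"method": "drive_tool", "body": {"series": [{"jaw":0,"linear":[0,0.4,0],"twist":[0,0,0]},{"jaw":0,"linear":[0,0,0],"twist":[0,0,0]}]}}

```text
time: 37.0
tcp_pos: [604.9, -75.0, 146.9]
tcp_rot: [-0.004, 0.0, 1.0, 0.004]
wrist_force: [1.1, -0.2, -4.0]
opening: 0.42
```

>>> {"method": "drive_tool", "body": {"series": [{"jaw":0,"linear":[-0.3,0.8,1],"twist":[0.008,-0.008,0]},{"jaw":0,"linear":[0,0,2],"twist":[0,0,0]},{"jaw":0,"linear":[0,0,0.8],"twist":[0,0,0]},{"jaw":0,"linear":[0,0,0],"twist":[0,0,0]}]}}

```text
time: 37.4
tcp_pos: [607.5, -68.7, 105.8]
tcp_rot: [-0.0, 0.002, 1.0, -0.001]
wrist_force: [-0.4, -0.2, -3.4]
opening: 0.418
```

>>> {"method": "drive_tool", "body": {"series": [{"jaw":0,"linear":[0,0,0.1],"twist":[0,0,0]}]}}

```text
time: 37.5
tcp_pos: [607.3, -69.3, 104.6]
tcp_rot: [-0.0, 0.003, 1.0, -0.001]
wrist_force: [-0.8, -0.3, -3.3]
opening: 0.421
```

>>> {"method": "drive_tool", "body": {"series": [{"jaw":0,"linear":[-0.05,0.06,0.4],"twist":[-0.001,0,-0.004]},{"jaw":0,"linear":[0,0,0.2],"twist":[0,0,0]},{"jaw":0,"linear":[0,0,0],"twist":[0,0,0]}]}}

```text
time: 37.8
tcp_pos: [608.7, -69.7, 99.2]
tcp_rot: [0.001, 0.002, 1.0, -0.001]
wrist_force: [-0.5, -0.2, -3.5]
opening: 0.423
```

>>> {"method": "drive_tool", "body": {"series": [{"jaw":0,"linear":[0.09,0.11,0.2],"twist":[-0.001,0.002,-0.003]},{"jaw":0,"linear":[0.02,0,0.08],"twist":[0,0,0]}]}}

```text
time: 38.0
tcp_pos: [608.1, -68.8, 97.1]
tcp_rot: [0.0, -0.0, 1.0, -0.0]
wrist_force: [0.0, 0.7, -3.4]
opening: 0.418
```

>>> {"method": "drive_tool", "body": {"series": [{"jaw":0,"linear":[0.02,0.01,0.13],"twist":[0,0,0]},{"jaw":0,"linear":[0.02,0,0.1],"twist":[0,0,0]}]}}

```text
time: 38.2
tcp_pos: [608.5, -68.7, 96.1]
tcp_rot: [0.001, -0.0, 1.0, -0.0]
wrist_force: [-1.9, 0.3, 4.8]
opening: 0.423
```

>>> {"method": "drive_tool", "body": {"series": [{"jaw":0.55,"linear":[0,0,0],"twist":[0,0,0]},{"jaw":0.7,"linear":[0,0,0],"twist":[0,0,0]},{"jaw":0.7,"linear":[0,0,0],"twist":[0,0,0]},{"jaw":0.7,"linear":[0,0,-2],"twist":[0,0,0]},{"jaw":0.7,"linear":[0,0,-4],"twist":[0,0,0]}]}}

```text
time: 38.7
tcp_pos: [605.3, -68.0, 152.2]
tcp_rot: [-0.003, -0.0, 1.0, 0.0]
wrist_force: [0.3, -0.5, -0.2]
opening: 0.7
```

>>> {"method": "drive_tool", "body": {"series": [{"jaw":0.6,"linear":[1,-1.3,-3],"twist":[0,0,0]},{"jaw":0.6,"linear":[2.8,-3.6,-2],"twist":[0,0,0]},{"jaw":0.6,"linear":[2.8,-3.6,-1],"twist":[0,0,0]},{"jaw":0.6,"linear":[2.9,-3.7,0],"twist":[0,0,0]},{"jaw":0.6,"linear":[2.9,-3.7,0],"twist":[0,0,0]}]}}

```text
time: 39.2
tcp_pos: [485.6, -229.1, 223.4]
tcp_rot: [0.005, -0.005, 1.0, -0.002]
wrist_force: [1.5, -1.4, -0.7]
opening: 0.599
```

>>> {"method": "drive_tool", "body": {"series": [{"jaw":0.6,"linear":[2.9,-3.7,0],"twist":[0,0,0]},{"jaw":0.6,"linear":[2.5,-3.2,0],"twist":[0,0,0]},{"jaw":0.6,"linear":[1.3,-2,0],"twist":[0,0,0]},{"jaw":0.6,"linear":[0.3,-0.5,0],"twist":[0,0,0]},{"jaw":0.6,"linear":[0,0,0],"twist":[0,0,0]}]}}

```text
time: 39.7
tcp_pos: [410.5, -332.1, 225.9]
tcp_rot: [0.007, -0.002, 1.0, -0.005]
wrist_force: [0.8, -1.0, 0.0]
opening: 0.601
```

```bash
python3 -c "
from cmp import *
cmpi('t14',['sq','stout'])"
```

```text
sq 60 [284.21 164.62  14.04  14.18] [284.15 164.19  14.16  14.48] [1.  0.1 0. ]
sq 75 [284.18 164.56  13.77  13.85] [284.11 164.15  13.91  14.14] [1.  0.2 0. ]
sq 90 [284.17 164.52  13.47  13.54] [284.09 164.11  13.66  13.87] [1.  0.2 0. ]
stout 60 [347.91 157.57  15.53  15.6 ] [348.04 157.14  15.66  15.82] [ 1.  -0.3  0. ]
stout 75 [347.91 157.53  15.2   15.35] [348.03 157.1   15.42  15.57] [ 1.  -0.3  0. ]
stout 90 [347.9  157.51  14.88  15.12] [348.02 157.08  15.2   15.31] [ 1.1 -0.3  0. ]
```

View pics/t14c.png

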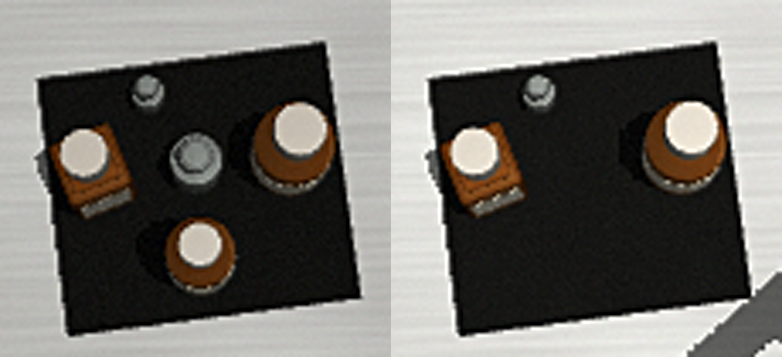

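>>> {"method": "drive_tool", "body": {"series": [{"jaw":0.6,"linear":[0.9,0,1.5],"twist":[-0.01,0.014,0.004]},{"jaw":0.6,"linear":[0,0,3],"twist":[0,0,0]},{"jaw":0.6,"linear":[0,0,1],"twist":[0,0,0]},{"jaw":0.6,"linear":[0,0,0],"twist":[0,0,0]},{"jaw":0.6,"linear":[0,0,0],"twist":[0,0,0]}]}}

```text
time: 40.25
tcp_pos: [403.4, -327.2, 167.0]
tcp_rot: [-0.002, -0.003, 1.0, 0.002]
wrist_force: [-0.1, -0.1, -0.3]
opening: 0.599
```

>>> {"method": "drive_tool", "body": {"series": [{"jaw":0.6,"linear":[0.4,-0.53,0],"twist":[0.004,-0.004,0.005]},{"jaw":0.6,"linear":[0,0,0],"twist":[0,0,0]},{"jaw":0.6,"linear":[0,0,0],"twist":[0,0,0]}]}}

```text
time: 40.55
tcp_pos: [400.4, -333.4, 169.2]
tcp_rot: [0.001, -0.001, 1.0, -0.002]
wrist_force: [0.2, 0.1, -0.3]
opening: 0.6
```

>>> {"method": "drive_tool", "body": {"series": [{"jaw":0.6,"linear":[0.1,0.09,1.3],"twist":[-0.003,0.002,0]},{"jaw":0.6,"linear":[0,0,2],"twist":[0,0,0]},{"jaw":0.6,"linear":[0,0,1.2],"twist":[0,0,0]},{"jaw":0.6,"linear":[0,0,0],"twist":[0,0,0]}]}}

```text
time: 40.95
tcp_pos: [399.9, -333.7, 123.1]
tcp_rot: [0.001, -0.001, 1.0, -0.001]
wrist_force: [-0.6, 0.8, -0.5]
opening: 0.601
```

>>> {"method": "drive_tool", "body": {"series": [{"jaw":0.6,"linear":[0.08,0.12,0.05],"twist":[-0.001,0.001,0]},{"jaw":0.4,"linear":[0,0,0],"twist":[0,0,0]},{"jaw":0.28,"linear":[0,0,0],"twist":[0,0,0]},{"jaw":0.1,"linear":[0,0,0],"twist":[0,0,0]},{"jaw":0,"linear":[0,0,0],"twist":[0,0,0]}]}}

```text
time: 41.45
tcp_pos: [399.1, -332.4, 123.2]
tcp_rot: [0.001, -0.001, 1.0, -0.001]
wrist_force: [0.4, -0.1, -3.7]
opening: 0.325
```

>>> {"method": "drive_tool", "body": {"series": [{"jaw":0,"linear":[0,0,0],"twist":[0,0,0]},{"jaw":0,"linear":[0,0,0],"twist":[0,0,0]}]}}

```text
time: 41.65
tcp_pos: [399.0, -332.2, 123.0]
tcp_rot: [0.001, -0.001, 1.0, -0.001]
wrist_force: [-0.6, -0.4, -1.6]
opening: 0.324
```

>>> {"method": "drive_tool", "body": {"series": [{"jaw":0,"linear":[0,0,-0.5],"twist":[0,0,0]},{"jaw":0,"linear":[0,0,-2],"twist":[0,0,0]},{"jaw":0,"linear":[0,0,-2.5],"twist":[0,0,0]},{"jaw":0,"linear":[-0.5,1.5,-0.5],"twist":[0,0,0]},{"jaw":0,"linear":[-1.2,3.2,0],"twist":[0,0,0]}]}}

```text
time: 42.15
tcp_pos: [414.8, -285.6, 179.6]
tcp_rot: [-0.0, 0.002, 1.0, -0.0]
wrist_force: [1.3, 1.0, -3.8]
opening: 0.325
```

>>> {"method": "drive_tool", "body": {"series": [{"jaw":0,"linear":[-1.6,4.3,0],"twist":[0,0,0]},{"jaw":0,"linear":[-1.6,4.3,0],"twist":[0,0,0]},{"jaw":0,"linear":[-1.6,4.3,0],"twist":[0,0,0]},{"jaw":0,"linear":[-1.6,4.3,0],"twist":[0,0,0]},{"jaw":0,"linear":[-1.6,4.2,0],"twist":[0,0,0]}]}}

```text
time: 42.65
tcp_pos: [496.5, -62.0, 178.7]
tcp_rot: [0.001, 0.005, 1.0, 0.0]
wrist_force: [0.3, -0.3, -2.6]
opening: 0.324
```

>>> {"method": "drive_tool", "body": {"series": [{"jaw":0,"linear":[-1.4,3.2,0],"twist":[0,0,0]},{"jaw":0,"linear":[-0.8,1.8,0],"twist":[0,0,0]},{"jaw":0,"linear":[-0.3,0.7,0],"twist":[0,0,0]},{"jaw":0,"linear":[0,0,0],"twist":[0,0,0]},{"jaw":0,"linear":[0,0,0],"twist":[0,0,0]}]}}

```text
time: 43.15
tcp_pos: [520.6, 6.4, 176.3]
tcp_rot: [-0.001, -0.0, 1.0, 0.002]
wrist_force: [0.1, -0.9, -3.7]
opening: 0.323
```

>>> {"method": "drive_tool", "body": {"series": [{"jaw":0,"linear":[-0.55,-0.2,0],"twist":[0.003,-0.002,0]},{"jaw":0,"linear":[0,0,2],"twist":[0,0,0]},{"jaw":0,"linear":[0,0,1.7],"twist":[0,0,0]},{"jaw":0,"linear":[0,0,0.5],"twist":[0,0,0]},{"jaw":0,"linear":[0,0,0],"twist":[0,0,0]}]}}

```text
time: 43.65
tcp_pos: [527.1, -1.9, 134.1]
tcp_rot: [0.001, 0.004, 1.0, -0.001]
wrist_force: [-0.5, 0.1, -3.3]
opening: 0.324
```

>>> {"method": "drive_tool", "body": {"series": [{"jaw":0,"linear":[0.05,0.62,0.3],"twist":[-0.002,0.002,-0.006]},{"jaw":0,"linear":[0,0,0.2],"twist":[0,0,0]},{"jaw":0,"linear":[0,0,0],"twist":[0,0,0]}]}}

```text
time: 43.95
tcp_pos: [527.7, 3.5, 130.5]
tcp_rot: [0.001, 0.001, 1.0, -0.0]
wrist_force: [0.5, 0.1, -2.5]
opening: 0.328
```

>>> {"method": "drive_tool", "body": {"series": [{"jaw":0,"linear":[0.15,0.05,0.3],"twist":[0,0.002,-0.002]},{"jaw":0,"linear":[0.03,0,0.2],"twist":[0,0,0]},{"jaw":0,"linear":[0,0,0],"twist":[0,0,0]}]}}

```text
time: 44.25
tcp_pos: [526.5, 4.2, 126.3]
tcp_rot: [0.001, -0.0, 1.0, -0.0]
wrist_force: [0.1, 0.4, -2.9]
opening: 0.327
```

>>> {"method": "drive_tool", "body": {"series": [{"jaw":0,"linear":[0.08,0.01,0.2],"twist":[0,0.002,0]},{"jaw":0,"linear":[0.04,0,0.15],"twist":[0,0,0]}]}}

```text
time: 44.45
tcp_pos: [525.5, 4.4, 122.9]
tcp_rot: [0.0, -0.0, 1.0, -0.0]
wrist_force: [-2.9, 1.1, 11.5]
opening: 0.324
```

>>> {"method": "drive_tool", "body": {"series": [{"jaw":0.45,"linear":[0,0,0],"twist":[0,0,0]},{"jaw":0.6,"linear":[0,0,0],"twist":[0,0,0]},{"jaw":0.6,"linear":[0,0,0],"twist":[0,0,0]},{"jaw":0.6,"linear":[0,0,-2],"twist":[0,0,0]},{"jaw":0.6,"linear":[0,0,-4],"twist":[0,0,0]}]}}

```text
time: 44.95
tcp_pos: [522.6, 4.7, 179.8]
tcp_rot: [-0.004, -0.0, 1.0, 0.0]
wrist_force: [1.0, -0.1, 0.1]
opening: 0.6
```

>>> {"method": "drive_tool", "body": {"series": [{"jaw":0.6,"linear":[0,0,-4],"twist":[0,0,0]},{"jaw":0.6,"linear":[1,-3,-1],"twist":[0,0,0]},{"jaw":0.6,"linear":[1,-4.5,0],"twist":[0,0,0]},{"jaw":0.6,"linear":[1,-4.5,0],"twist":[0,0,0]},{"jaw":0.6,"linear":[1,-4.5,0],"twist":[0,0,0]}]}}

```text
time: 45.45
tcp_pos: [488.1, -161.2, 242.1]
tcp_rot: [0.005, -0.005, 1.0, -0.001]
wrist_force: [0.9, 0.5, -0.1]
opening: 0.594
```

>>> {"method": "drive_tool", "body": {"series": [{"jaw":0.6,"linear":[1,-4.5,0],"twist":[0,0,0]},{"jaw":0.6,"linear":[1,-4.5,0],"twist":[0,0,0]},{"jaw":0.6,"linear":[0,-3,0],"twist":[0,0,0]},{"jaw":0.6,"linear":[0,-1,0],"twist":[0,0,0]},{"jaw":0.6,"linear":[0,0,0],"twist":[0,0,0]}]}}

```text
time: 45.95
tcp_pos: [467.1, -302.4, 245.5]
tcp_rot: [0.007, -0.002, 1.0, -0.004]
wrist_force: [0.5, 0.5, 0.3]
opening: 0.599
```

```bash
python3 -c "
from cmp import *
cmpi('t15',['sq','stout','tall'])
cv2.imwrite('pics/s15.png',snapshot('scene')[:,:,::-1])"
```

```text
sq 60 [284.21 164.62  14.04  14.18] [284.16 164.21  14.19  14.61] [1.  0.1 0. ]
sq 75 [284.18 164.56  13.77  13.85] [284.11 164.15  13.96  14.21] [1.  0.1 0. ]
sq 90 [284.17 164.52  13.47  13.54] [284.09 164.13  13.71  13.94] [1.  0.2 0. ]
stout 60 [347.91 157.57  15.53  15.6 ] [348.03 157.15  15.69  15.9 ] [ 1.  -0.3  0. ]
stout 75 [347.91 157.53  15.2   15.35] [348.02 157.1   15.46  15.62] [ 1.  -0.3  0. ]
stout 90 [347.9  157.51  14.88  15.12] [348.02 157.08  15.26  15.37] [ 1.  -0.3  0. ]
tall 60 [318.38 191.52  12.69  12.88] [318.52 192.11  12.87  13.35] [-1.4 -0.3  0. ]
tall 75 [318.38 191.5   12.45  12.57] [318.51 192.07  12.67  13.1 ] [-1.3 -0.3  0. ]
tall 90 [318.39 191.48  12.19  12.29] [318.5  192.03  12.48  12.83] [-1.3 -0.2  0. ]
```

View pics/t15c.png

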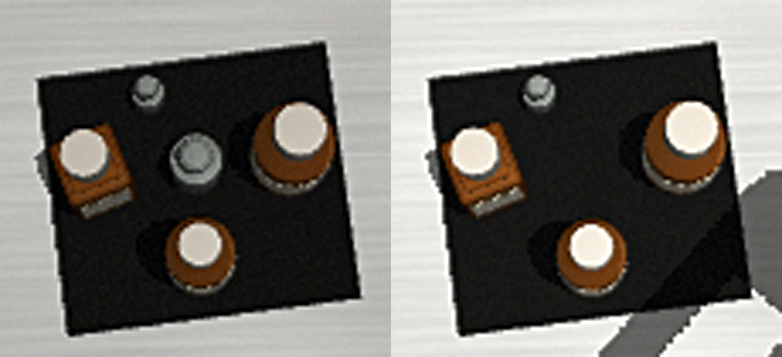

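View pics/s15.png

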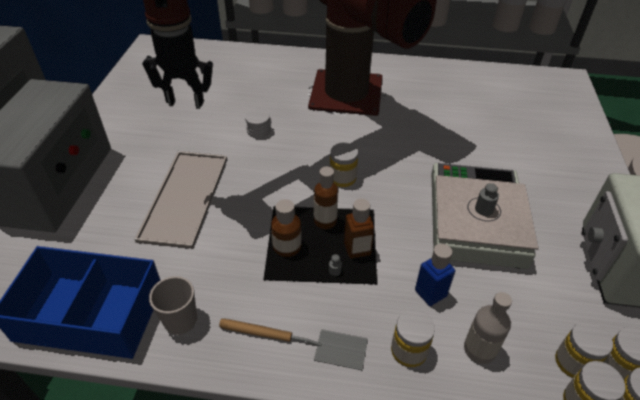

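Everything is upright and within about 1.5 mm of its original place. I'll let the arm settle, then hand in.

>>> {"method": "drive_tool", "body": {"series": [{"jaw":0.6,"linear":[0,0,0],"twist":[0,0,0]},{"jaw":0.6,"linear":[0,0,0],"twist":[0,0,0]},{"jaw":0.6,"linear":[0,0,0],"twist":[0,0,0]}]}}

```text
time: 46.35
tcp_pos: [468.5, -296.5, 245.4]
tcp_rot: [0.007, -0.005, 1.0, -0.003]
wrist_force: [0.4, -0.1, 0.5]
opening: 0.598
```

```bash
python3 -c "
from workcell import *
print(get_obs()['qd'].round(3)); print(sign_off())"
```

```text
[ 0.018 -0.007  0.006  0.001  0.002  0.003]
the job is handed in; nothing more can be done
None
```

The job is done and was handed in at about 46 s. The three bottles went to the tray (tall, stout, then square), the large weight was set on the pan, and the bottles were put back (square, stout, then tall).

- **Bottles:** In the last top view, all three stand upright. Compared with the first picture, the square bottle is off by about +1.0 mm in x and +0.1 mm in y. The stout bottle is off by +1.0 and −0.3 mm, and the tall bottle by −1.3 and −0.3 mm.
- **Weight:** It stands inside the pan's circle, about 1 to 2.5 mm from the centre. My estimates from its knob and from its cylinder disagreed by about that much. It was set down gently: the wrist force went from −5.4 N to about 0 N at contact.
- **Tall bottle contact:** It was put back the most firmly of the three, with a short push of about 14 N on the mat.
- **Bystanders:** The small weight and the jar look unmoved in the pictures. I did not measure their positions again.

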